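# Swap bottle and bowl on the warmer and stir the teether beads dry

### The job

The washed wooden teether beads need drying: swap the baby bottle on the warmer's round plate with the bowl on the cork coaster, so that the bowl sits flat inside the plate's raised rim and the bottle stands upright near the middle of the coaster, and put every bead that lies on the rubber mat into the bowl. When all that is done, take the wooden stirring stick and, with its foot down among the beads, stir at least two full rounds clockwise seen from above, sweeping the beads along, then stand the stick back in its white pot. All beads must end up in the bowl, the bottle must never fall over, and the jar, bib clip and pacifier are to be left where they are.

Things in the scene. Friction and masses are not known exactly. Their poses are not given: they have to be found in the camera images.
- warmer: fixed slim white bottle warmer, 130 (x) by 200 (y) by 30 mm high, somewhat turned; origin centre of underside, own x away from the robot. On top at own y +75 mm a knob (34 mm wide, 18 mm high, not needed)
- plate (a point): centre of the warmer's round plate, on its surface (30 mm above the work surface). Around it a raised rim, inner radius 50, outer 56 mm, 5 mm high.
- q_far (a point): point 35 mm from the plate centre, towards the warmer's far side (own +x), 15 mm above the plate
- q_right (a point): the same, to the right as seen from the robot (own -y); clockwise seen from above runs far, right, near, left
- q_near (a point): the same, towards the robot (own -x)
- q_left (a point): the same, to the left (own +y)
- coaster: fixed cork disc, radius 85, 5 mm thick; origin centre of underside. It may be left or right of the warmer, the mat is then on the other side
- mat: fixed thin rubber mat, 150 by 150 by 3 mm, on which beads lie; origin centre of underside
- park: fixed grey disc, radius 36, 2 mm thick, on the surface in front of the warmer: a clear spot where the bottle or something else may be set down meanwhile; origin centre of underside
- well (a point): centre of the inner floor, 10 mm above the work surface, of the fixed white pot in which the stirring stick stands; pot outer radius 20, inner radius 15 mm, its rim 68 mm above the work surface
- bowl: loose white bowl, 0.3 kg, 55 high; outer radius 46 at the foot, 53 at 6 mm, sloping out to 82 at the rim; wall 5, inner floor 6 up, flat inside to radius about 47 mm; origin centre of underside. Upright grip tab on the rim: centre at own x -80, 12 thick (radially), 32 wide, top 82 mm above the underside, 27 above the rim; lift the bowl by pinching it radially from above. Holds two beads
- bottle: loose upright baby bottle, 0.18 kg: cylinder radius 27, 98 mm high, above it a narrower collar and teat up to 124 mm; origin centre of underside
- stirrer: loose round wooden stirring stick, 150 mm long, 60 g, standing in the pot; foot radius 9 for the lowest 32 mm, its lowest 6 mm bevelled to radius 5, shank radius 8; origin centre of its foot, own z along the stick to its top. It can lean in the pot by up to about 15 degrees
- tip (a point): on the stick's axis, 8 mm above its foot. Stirred close to the wall (foot about 38 mm from the bowl's axis) it sweeps the beads ahead; nearer in they may jam against the wall
- jar: loose glass jar with twist cap, radius 30, 85 mm high, to be left alone; origin centre of underside
- clip: loose bib clip, 55 by 16 by 12 mm, to be left alone; origin centre of underside
- pacifier: loose pacifier, 42 mm wide, 29 mm high, to be left alone; origin centre of underside
- bead0: chunky loose wooden bead, an almost round octagonal nugget 25 mm across and 24 mm high, with flat ends 14 mm wide, 14 g; origin at its middle, own z is its axis; it may lie on its side; smooth lacquer (friction about 0.25 in the bowl). Lies on the mat at the start, or is absent
- bead1: chunky loose wooden bead, an almost round octagonal nugget 25 mm across and 24 mm high, with flat ends 14 mm wide, 14 g; origin at its middle, own z is its axis; it may lie on its side; smooth lacquer (friction about 0.25 in the bowl). Lies on the mat at the start, or is absent
- bead2: chunky loose wooden bead, an almost round octagonal nugget 25 mm across and 24 mm high, with flat ends 14 mm wide, 14 g; origin at its middle, own z is its axis; it may lie on its side; smooth lacquer (friction about 0.25 in the bowl). Lies on the mat at the start, or is absent
- bead3: chunky loose wooden bead, an almost round octagonal nugget 25 mm across and 24 mm high, with flat ends 14 mm wide, 14 g; origin at its middle, own z is its axis; it may lie on its side; smooth lacquer (friction about 0.25 in the bowl). Lies on the mat at the start, or is absent
- bead4: chunky loose wooden bead, an almost round octagonal nugget 25 mm across and 24 mm high, with flat ends 14 mm wide, 14 g; origin at its middle, own z is its axis; it may lie on its side; smooth lacquer (friction about 0.25 in the bowl). In the bowl from the start
- bead5: chunky loose wooden bead, an almost round octagonal nugget 25 mm across and 24 mm high, with flat ends 14 mm wide, 14 g; origin at its middle, own z is its axis; it may lie on its side; smooth lacquer (friction about 0.25 in the bowl). In the bowl from the start

How it is judged:
On the way, in this order (a step that is already met when the one before it is completed fails the run):
1. bottle upright and released on the coaster, bowl flat and released on the warmer's plate, all beads in the bowl (horizontal distance between bowl and plate below 0.015 m and z of bowl in the frame of plate below 0.004 m and angle between bowl's own z axis and vertical below 0.04 rad and horizontal distance between bottle and coaster below 0.025 m and angle between bottle's own z axis and vertical below 0.06 rad and height (world z) of bottle below 0.01 m and contact force between the fingers and bowl below 0.05 N and contact force between the fingers and bottle below 0.05 N and horizontal distance between each of bead0, bead1, bead2, bead3, bead4, bead5 and bowl below 0.07 m and z of bead0 in the frame of bowl between 0 and 0.055 m and z of bead1 in the frame of bowl between 0 and 0.055 m and z of bead2 in the frame of bowl between 0 and 0.055 m and z of bead3 in the frame of bowl between 0 and 0.055 m and z of bead4 in the frame of bowl between 0 and 0.055 m and z of bead5 in the frame of bowl between 0 and 0.055 m), for 0.2 s.
2. holding the stirrer low in the bowl, sweep the beads past the far side of the bowl (horizontal distance between tip and q_far below 0.024 m and z of tip in the frame of bowl below 0.032 m and contact force between the fingers and stirrer above 0.5 N and linear speed of any of bead0, bead1, bead2, bead3, bead4, bead5 above 0.01 m/s and horizontal distance between bowl and plate below 0.02 m), for 0.04 s.
3. holding the stirrer low in the bowl, sweep the beads past the right side of the bowl (horizontal distance between tip and q_right below 0.024 m and z of tip in the frame of bowl below 0.032 m and contact force between the fingers and stirrer above 0.5 N and linear speed of any of bead0, bead1, bead2, bead3, bead4, bead5 above 0.01 m/s and horizontal distance between bowl and plate below 0.02 m), for 0.04 s.
4. holding the stirrer low in the bowl, sweep the beads past the near side of the bowl (horizontal distance between tip and q_near below 0.024 m and z of tip in the frame of bowl below 0.032 m and contact force between the fingers and stirrer above 0.5 N and linear speed of any of bead0, bead1, bead2, bead3, bead4, bead5 above 0.01 m/s and horizontal distance between bowl and plate below 0.02 m), for 0.04 s.
5. holding the stirrer low in the bowl, sweep the beads past the left side of the bowl (horizontal distance between tip and q_left below 0.024 m and z of tip in the frame of bowl below 0.032 m and contact force between the fingers and stirrer above 0.5 N and linear speed of any of bead0, bead1, bead2, bead3, bead4, bead5 above 0.01 m/s and horizontal distance between bowl and plate below 0.02 m), for 0.04 s.
6. holding the stirrer low in the bowl, sweep the beads past the far side of the bowl (all of step 2), for 0.04 s.
7. holding the stirrer low in the bowl, sweep the beads past the right side of the bowl (all of step 3), for 0.04 s.
At the end, for the whole second after the job is handed in: Bowl flat on the plate (within 15 mm of its centre), bottle upright on the coaster (within 25 mm of its centre), all beads in the bowl, the stick standing in its pot, everything released and at rest (horizontal distance between bowl and plate below 0.015 m and z of bowl in the frame of plate below 0.004 m and angle between bowl's own z axis and vertical below 0.04 rad and horizontal distance between bottle and coaster below 0.025 m and angle between bottle's own z axis and vertical below 0.06 rad and height (world z) of bottle below 0.01 m and horizontal distance between each of bead0, bead1, bead2, bead3, bead4, bead5 and bowl below 0.07 m and z of bead0 in the frame of bowl between 0 and 0.055 m and z of bead1 in the frame of bowl between 0 and 0.055 m and z of bead2 in the frame of bowl between 0 and 0.055 m and z of bead3 in the frame of bowl between 0 and 0.055 m and z of bead4 in the frame of bowl between 0 and 0.055 m and z of bead5 in the frame of bowl between 0 and 0.055 m and linear speed of each of bowl, bottle, bead0, bead1, bead2, bead3, bead4, bead5, stirrer below 0.02 m/s and horizontal distance between tip and well below 0.02 m and z of tip in the frame of well below 0.02 m and angle between stirrer's own z axis and vertical below 0.4 rad); the robot touches nothing.
It fails at once if the bottle tips over (angle between bottle's own z axis and vertical above 0.7 rad).
It fails at once if the jar is disturbed (distance of jar from where it was at the start of the episode above 0.03 m).
It fails at once if the clip is disturbed (distance of clip from where it was at the start of the episode above 0.03 m).
It fails at once if the pacifier is disturbed (distance of pacifier from where it was at the start of the episode above 0.03 m).
Of bead0, bead1, bead2, bead3 only 2 to 4 are there at a start; the rules pass over those that are not, and their reading is None.
At some moment in a run one of bead0, bead1, bead2, bead3 may be knocked a few centimetres aside while the robot is not near it.
It also fails if it takes over 210 s, if anything falls off the work surface, if the arm or the gripper's body presses on something with over 40 N, if the wrist force passes 120 N, or if a joint passes its speed limit or range.

### The arm

A 6-joint arm with a two-finger parallel gripper is mounted at the origin on the work surface. World frame = base frame: x ahead of the robot, y to its left, z up, the work surface at z = 0. Lengths are in m, angles in rad, forces in N, time in s.
With the tool pointing down it reaches from about 0.3 to 0.775 m from the base axis. Payload 14.6 kg.
Tool frame: the origin (TCP) lies at the very end of the fingers, on their centre line; the grasp point (between the pads) lies 19 mm behind it; z points along the fingers, y is the line along which they close (so a half turn about z gives the same grasp; the last joint's range is limited). The gripper opens to 94 mm and grips with 3 to 60 N. Pads are 16 mm wide; open, the fingers measure 119 mm over their backs; the gripper's body (75 mm by 177 mm) begins 78 mm behind the grasp point.
Start: joints at [-1.36, 0.3, 1.521, -0, 1.321, -0.067], TCP at [0.151, -0.529, 0.205] pointing down, gripper open.
Joint ranges: [-3.03, 3.03], [-0.79, 2.21], [0.23, 2.52], [-1.04, 4.18], [0, 3.07], [-2.55, 2.55]. Speed limits (rad/s): [2.22, 2.22, 2.57, 3.14, 3.14, 3.14].

### API

Orientations are given as [roll, pitch, yaw] about the fixed x, y, z axes, in that order (R = Rz(yaw) Ry(pitch) Rx(roll)).
In Python, from station import ctrl gives the robot as it stands. The module is installed in compiled form; this text tells all that it offers.
- The arm moves only by the tool step_arm, never from a script. Its argument "deltas" is a list of rows, each an object with "dp": the shift along the tool's x, y, z scaled (see below), a list of three; "twist": the turn about the tool's z scaled (see below). In form: [{"dp": [tx, ty, tz], "twist": twist}, ...]. A call has 1 to 12 rows; each row shifts and turns the commanded pose from where the row before left it, along the tool's axes as they then stand; what a row does not reach is not made up. The controller multiplies each number of a shift by 0.04 m and each number of a turn by 4 degrees. A row lasts 1/10 s, in which the tool goes at most 50 mm and 8.59 degrees, less where a joint would pass 70% of its speed; a pose out of reach is approached as far as the arm can. A call with a number of a shift or a turn outside -1 to 1 is refused whole. A call with a gripper value outside its range is refused whole. "gripper" is the opening, from -1 (shut) to 1 (fully open), set as the call begins (left out, the last holds). The fingers move at their own pace and stop on an object; "squeeze" is the grip in N (left out, the last holds). Time passes only in rows, so rows that do not move let the fingers close. It gives the time, the measured TCP pose, the force, the opening and the grip force at its end, in the units of the state.
- ctrl.get_obs(): the state, without advancing time (a new reading comes with each control period).
- ctrl.camera(name): name is "scene" or "top" or "wrist"; returns (picture, depth): 480x640x3 uint8, red, green, blue; 480x640 float32, m along the optical axis (not along the pixel's ray), 0 where there is no reading.
- ctrl.get_calibration(name): a dict with "fx", "fy", "cx", "cy" (pixels), "distortion" ([k1, k2, p1, p2, k3] as OpenCV has them; the pictures are not rectified), "world_to_cam" (4x4, takes a point from world to camera coordinates); the wrist camera has in their place "hand_eye" (4x4, takes a point from camera to tool coordinates, whose origin is the TCP and whose axes are the flange's). Camera axes: x right, y down, z forward; pixel columns grow to the right and rows downward; lengths in m; the calibration is good to about 2 mm. A picture is of the moment at which its call begins: read the wrist's pose just before it. get_calibration takes no time and is no camera call.
- ctrl.hand_in(): hands the job in; it is judged then, once.
Trained networks look in the newest picture that a camera, given by its name, has taken for a name from the list of things; names that differ only in an ending like _2 or _b are one class to them, and where a whole thing is asked for, a point or a joint stands for the part that bears it (a point fixed in the world has none). Each returns a list of dicts, best first, with "conf" (0 to 1); they miss things now and then, are a little off and sometimes report something else, mostly with a low value. They report only what shows in the picture. A call takes as long as a camera call.
- ctrl.spot_in(camera, label): "rect" ([left, top, right, bottom] as shares, 0 to 1, of the picture: columns of its width, rows of its height, round what is visible of it).
- ctrl.cut_out(camera, label): "pixels" (480x640 bool, what is visible of it) and "rect" ([left, top, right, bottom] as shares, 0 to 1, of the picture: columns of its width, rows of its height, round what is visible of it).
The state is a dict: "time_s": time; "qpos": joint angles; "joint_vel": joint speeds; "tau": joint torques, N m; "ee_pos": TCP position; "eef_rot": TCP orientation; "force": force on the tool from outside, world axes, zero at the start; "moment": the same for the moment, N m; "grip_width": finger opening in m; "grip_force": force on a finger pad.
Only numpy, scipy, OpenCV 4.12 (cv2) and the standard library are available. Lean on these libraries where they do the work, as an engineer would, in place of code of your own. Each camera call takes 0.05 s, during which the arm holds its last target. There are 200 camera calls.

## Working session

There is one attempt and no reset: what is moved stays moved. The work goes in short steps, Python scripts to look and compute and a tool call to move; the robot and the scene stay as the last step left them, time stands still between calls to the robot, and variables do not carry over. Pictures are saved under pics/ and viewed, at most 14 in all, crops included, and the job is handed in when it is done.

Besides the shell and the picture viewer there is one more tool, called after "Emit:" in YAML: its name, and indented under it one key for each argument. step_arm: Moves the arm, as the interface text tells. Its arguments: {"type":"object","properties":{"deltas":{"type":"array"},"gripper":{"type":"number"},"squeeze":{"type":"number"}},"required":["deltas"]}

```bash
mkdir -p pics
cat > h.py <<'E'
import numpy as np, cv2
from station import ctrl
from scipy.spatial.transform import Rotation as R
def T_tool():
    o=ctrl.get_obs(); T=np.eye(4); T[:3,:3]=R.from_euler('xyz',o['eef_rot']).as_matrix(); T[:3,3]=o['ee_pos']; return T
def shot(name,save=None):
    """returns rgb, world point map HxWx3 (nan w/o depth)"""
    T=T_tool(); rgb,d=ctrl.camera(name); c=ctrl.get_calibration(name)
    C=T@np.array(c['hand_eye']) if 'hand_eye' in c else np.linalg.inv(np.array(c['world_to_cam']))
    K=np.array([[c['fx'],0,c['cx']],[0,c['fy'],c['cy']],[0,0,1.]])
    v,u=np.mgrid[0:480,0:640]
    n=cv2.undistortPoints(np.stack([u,v],-1).reshape(-1,1,2).astype(np.float64),K,np.array(c['distortion'],float)).reshape(480,640,2)
    P=np.concatenate([n,np.ones((480,640,1))],-1)*d[...,None]
    W=P@C[:3,:3].T+C[:3,3]; W[d<=0]=np.nan
    if save: cv2.imwrite('pics/'+save,rgb[...,::-1])
    return rgb,W,C
def obj(cam,label,W,minconf=.3):
    out=[]
    for r in ctrl.cut_out(cam,label):
        if r['conf']<minconf: continue
        p=W[r['pixels']]; p=p[~np.isnan(p[:,0])]
        if len(p)<5: continue
        out.append((r['conf'],p,r['pixels'],r['rect']))
    return out
E
python3 - <<'E'
from h import *
np.set_printoptions(precision=4,suppress=True)
for cam in ['top','scene']:
    rgb,W,C=shot(cam,cam+'0.png'); print(cam,C[:3,3],C[:3,2])
    for l in ['warmer','coaster','mat','park','well','bowl','bottle','stirrer','jar','clip','pacifier','bead0']:
        for c,p,m,r in obj(cam,l,W):
            z=np.percentile(p[:,2],[5,50,95]); t=p[p[:,2]>z[2]-.006]
            print(l,round(c,2),len(p),'med',np.median(p,0),'mid',(np.percentile(p,2,0)+np.percentile(p,98,0))/2,'ext',np.percentile(p,98,0)-np.percentile(p,2,0),'top',(t.min(0)+t.max(0))/2,'z',z)
print(ctrl.get_obs())
E
```

```text
top [0.5031 0.0039 0.7669] [ 0.0705 -0.0026 -0.9975]
warmer 0.95 7637 med [0.6039 0.0406 0.0302] mid [0.6105 0.0276 0.0351] ext [0.1374 0.1952 0.0216] top [0.6114 0.0267 0.0777] z [0.0274 0.0302 0.0363]
mat 0.65 6306 med [0.5568 0.2466 0.0027] mid [0.5577 0.2473 0.0029] ext [0.1446 0.1435 0.0059] top [0.5578 0.248  0.0121] z [0.0005 0.0027 0.005 ]
park 0.88 1294 med [ 0.4264 -0.0634  0.0017] mid [ 0.4261 -0.0636  0.0017] ext [0.0641 0.0629 0.0054] top [ 0.4268 -0.0644  0.0017] z [-0.0004  0.0017  0.0039]
well 0.72 420 med [0.4314 0.0577 0.0512] mid [0.4282 0.0623 0.0345] ext [0.0368 0.0379 0.0706] top [0.4272 0.0636 0.0957] z [0.0006 0.0512 0.0691]
bowl 0.88 7229 med [ 0.547  -0.2889  0.0332] mid [ 0.5462 -0.2758  0.0462] ext [0.1481 0.1452 0.075 ] top [ 0.5468 -0.2746  0.0722] z [0.0097 0.0332 0.0609]
bowl 0.6 1001 med [ 0.549  -0.2096  0.0048] mid [ 0.548  -0.2207  0.0288] ext [0.1544 0.0602 0.0548] top [ 0.5482 -0.2239  0.0316] z [0.0023 0.0048 0.0073]
bottle 0.61 207 med [0.431  0.0614 0.1383] mid [0.4289 0.0637 0.0947] ext [0.0141 0.0136 0.1329] top [0.4285 0.0645 0.1588] z [0.0
[... 5308 characters left out ...]
ext [0.0218 0.0196 0.0177] top [0.5243 0.2094 0.0266] z [0.0125 0.0225 0.0282]
bead0 0.49 147 med [0.5254 0.268  0.0216] mid [0.5237 0.2817 0.0155] ext [0.0222 0.0418 0.0261] top [0.524  0.2708 0.0258] z [0.0044 0.0216 0.0281]
{'time_s': 1.3, 'qpos': array([-1.3596,  0.2999,  1.521 , -0.    ,  1.3207, -0.0666]), 'joint_vel': array([-0.0001,  0.0017,  0.0004, -0.0008,  0.0009, -0.0001]), 'tau': array([  0.0008, -53.1659, -35.2916,   0.0709,   0.0213,   0.    ]), 'ee_pos': array([ 0.1508, -0.5289,  0.2054]), 'eef_rot': array([3.1416, 0.    , 0.2778]), 'force': array([-0.0273, -0.3606, -0.2573]), 'moment': array([-0.0063, -0.0256,  0.0216]), 'grip_force': 0.0, 'grip_width': 0.09382153032431695}
```

```bash
cat > geo.py <<'E'
from h import *
np.set_printoptions(precision=4,suppress=True)
def circ(p):
    A=np.c_[2*p,np.ones(len(p))]; w=np.ones(len(p))
    for _ in range(8):
        s=np.linalg.lstsq(A*w[:,None],(p**2).sum(1)*w,rcond=None)[0]; r=np.sqrt(s[2]+s[:2]@s[:2])
        e=np.abs(np.hypot(*(p-s[:2]).T)-r); w=1/np.maximum(e,.001)
    return s[:2],r,np.median(e)
def bowlfit(cam,W,base,near):
    d=np.hypot(W[...,0]-near[0],W[...,1]-near[1]); z=W[...,2]-base
    rim=(d<.1)&(z>.0535)&(z<.0585); tab=(d<.11)&(z>.075)&(z<.09)
    return circ(W[rim][:,:2]),W[rim][:,2].mean(),rim.sum(),np.median(W[tab],0),(W[tab].min(0)+W[tab].max(0))/2,tab.sum()
E
python3 - <<'E'
from geo import *
for cam in ['top','scene']:
    rgb,W,C=shot(cam); print(cam)
    print('bowl',*bowlfit(cam,W,.005,(.547,-.275)))
    d=np.hypot(W[...,0]-.61,W[...,1]-0)
    m=(d<.07)&(d>.04)&(W[...,2]>.0335)&(W[...,2]<.038); print('plate',circ(W[m][:,:2]),m.sum())
    for c,p,_,_ in obj(cam,'warmer',W)[:1]:
        q=p[np.abs(p[:,2]-.031)<.004]; print('warmer',cv2.minAreaRect((q[:,:2]*1000).astype(np.float32)))
        k=p[(p[:,2]>.044)&(p[:,2]<.052)]; print('knob',np.median(k,0),len(k))
    for c,p,_,_ in obj(cam,'coaster',W)[:1]+[x for x in obj(cam,'bowl',W) if np.median(x[1][:,2])<.008]:
        q=p[p[:,2]<.008]; h=cv2.convexHull(q[:,:2].astype(np.float32))[:,0]; print('coaster?',circ(h.astype(float)))
    dd=np.hypot(W[...,0]-.55,W[...,1]+.28); m=(dd<.12)&(W[...,2]>.0025)&(W[...,2]<.008)
    h=cv2.convexHull(W[m][:,:2].astype(np.float32))[:,0];print('coaster hull',circ(h.astype(float)))
    for a,b,z0,z1,n in [(.6105,-.001,.140,.16,'teat'),(.6105,-.001,.115,.132,'shoulder'),(.428,.063,.155,.17,'sticktop'),(.428,.061,.064,.072,'potrim')]:
        dd=np.hypot(W[...,0]-a,W[...,1]-b); m=(dd<.04)&(W[...,2]>z0)&(W[...,2]<z1); q=W[m]
        print(n,m.sum(),np.median(q,0),(q.min(0)+q.max(0))/2,np.ptp(q,0))
E
```

```text
top
bowl (array([ 0.5467, -0.2738]), np.float64(0.07858894837573269), np.float64(0.001219039369565661)) 0.06003163465315268 684 [ 0.4805 -0.3166  0.0862] [ 0.4804 -0.3174  0.0849] 164
plate (array([ 0.6156, -0.002 ]), np.float64(0.05284630031158241), np.float64(0.0013779278590910701)) 563
warmer ((610.9528198242188, 27.70301055908203), (129.9044647216797, 199.5745849609375), 8.997854232788086)
knob [0.5993 0.1005 0.046 ] 285
coaster? (array([ 0.5497, -0.2724]), np.float64(0.0840168272097669), np.float64(0.00045201033033644145))
coaster hull (array([ 0.5498, -0.2802]), np.float64(0.11878306381313558), np.float64(0.0007834466864185541))
teat 202 [ 0.6089 -0.      0.1423] [ 0.6097 -0.0008  0.1479] [0.0266 0.0278 0.0157]
shoulder 455 [ 0.6037 -0.0006  0.1274] [ 0.6104 -0.0008  0.1236] [0.0529 0.0523 0.0158]
sticktop 103 [0.4275 0.065  0.1591] [0.4272 0.0646 0.1589] [0.0141 0.0154 0.0068]
potrim 186 [0.4323 0.0593 0.0675] [0.4272 0.0637 0.0674] [0.0383 0.0388 0.0064]
scene
bowl (array([ 0.547 , -0.2742]), np.float64(0.07851204712388321), np.float64(0.001286232672980496)) 0.060229742729183
[... 156 characters left out ...]
4442685)) 479
warmer ((610.2123413085938, 26.38336944580078), (130.0409393310547, 200.85133361816406), 9.133657455444336)
knob [0.5984 0.099  0.0462] 211
coaster? (array([ 0.5503, -0.2737]), np.float64(0.08505756052816185), np.float64(0.00021673953449571903))
coaster hull (array([ 0.5501, -0.2799]), np.float64(0.11875917799613223), np.float64(0.000638747512760704))
teat 195 [ 0.6116 -0.0048  0.1441] [ 0.611  -0.0026  0.1481] [0.0294 0.0313 0.0163]
shoulder 475 [ 0.6201 -0.0179  0.1272] [ 0.6101 -0.0024  0.1235] [0.0533 0.0532 0.0169]
sticktop 74 [0.4294 0.0637 0.1592] [0.4278 0.0651 0.1587] [0.0163 0.0169 0.0064]
potrim 166 [0.4318 0.0585 0.0675] [0.427  0.0622 0.0679] [0.0384 0.0425 0.0077]
```

View pics/top0.png

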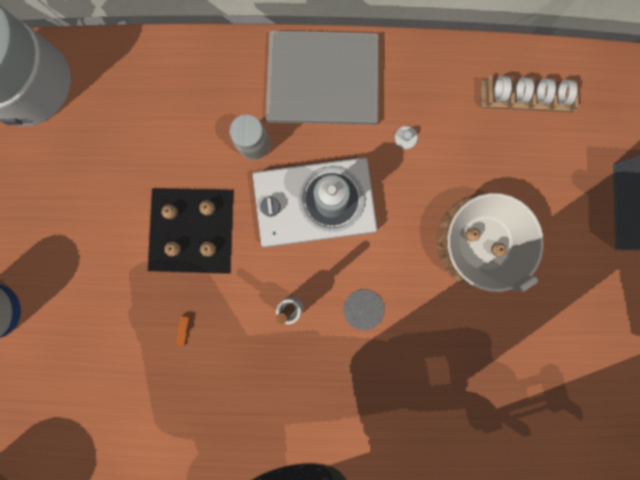

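View pics/scene0.png

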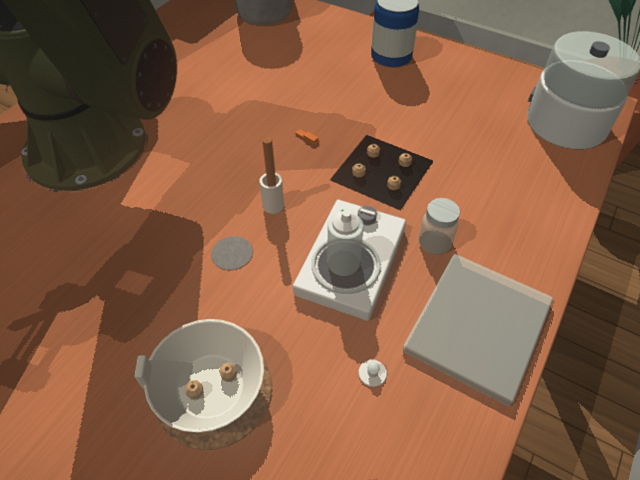

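The top view shows the bowl at (495,242) with its tab at (529,284), the bottle at (332,195), four beads on the mat at (191,230) and the pot at (288,311). The scene view agrees with this. The measured sizes and heights fit the text, so I turn the tool to yaw 90° and approach the bottle.

Emit:
step_arm:
  deltas:
    - {"dp": [0,0,0],"twist": -1}
    - {"dp": [0,0,0],"twist": -1}
    - {"dp": [0,0,0],"twist": -1}
    - {"dp": [0,0,0],"twist": -1}
    - {"dp": [0,0,0],"twist": -1}
    - {"dp": [0,0,0],"twist": -1}
    - {"dp": [0,0,0],"twist": -1}
    - {"dp": [0,0,0],"twist": -1}
    - {"dp": [0,0,0],"twist": -1}
    - {"dp": [0,0,0],"twist": -1}
    - {"dp": [0,0,0],"twist": -1}
    - {"dp": [0,0,0],"twist": -1}
  gripper: 1
  squeeze: 25

```text
time_s: 2.9
ee_pos: [0.1508, -0.5289, 0.2055]
eef_rot: [3.142, 0.0, 1.118]
force: [0.3, 0.5, -0.2]
grip_width: 0.0939
grip_force: 0.0
```

Emit:
step_arm:
  deltas:
    - {"dp": [0,0,0],"twist": -1}
    - {"dp": [0,0,0],"twist": -1}
    - {"dp": [0,0,0],"twist": -1}
    - {"dp": [0,0,0],"twist": -1}
    - {"dp": [0,0,0],"twist": -1}
    - {"dp": [0,0,0],"twist": -1}
    - {"dp": [0,0,0],"twist": -0.52}
    - {"dp": [0,0,0],"twist": 0}
    - {"dp": [0.6,0.5,0],"twist": 0}
    - {"dp": [0.6,0.5,0],"twist": 0}
    - {"dp": [0.6,0.5,0],"twist": 0}
    - {"dp": [0.6,0.5,0],"twist": 0}

```text
time_s: 4.1
ee_pos: [0.2314, -0.4319, 0.2055]
eef_rot: [3.141, 0.0, 1.569]
force: [1.6, 0.1, -0.2]
grip_width: 0.094
grip_force: 0.0
```

Emit:
step_arm:
  deltas:
    - {"dp": [0.6,0.5,0],"twist": 0}
    - {"dp": [0.6,0.5,0],"twist": 0}
    - {"dp": [0.6,0.5,0],"twist": 0}
    - {"dp": [0.6,0.5,0],"twist": 0}
    - {"dp": [0.6,0.5,0],"twist": 0}
    - {"dp": [0.6,0.5,0],"twist": 0}
    - {"dp": [0.6,0.5,0],"twist": 0}
    - {"dp": [0.6,0.5,0],"twist": 0}
    - {"dp": [0.6,0.5,0],"twist": 0}
    - {"dp": [0.6,0.5,0],"twist": 0}
    - {"dp": [0.6,0.5,0],"twist": 0}
    - {"dp": [0,0,0],"twist": 0}

```text
time_s: 5.3
ee_pos: [0.4523, -0.1668, 0.2054]
eef_rot: [3.141, -0.0, 1.572]
force: [0.2, -0.8, -0.1]
grip_width: 0.0941
grip_force: 0.0
```

Emit:
step_arm:
  deltas:
    - {"dp": [0.59,0.564,0],"twist": 0}
    - {"dp": [0.59,0.564,0],"twist": 0}
    - {"dp": [0.59,0.564,0],"twist": 0}
    - {"dp": [0.59,0.564,0],"twist": 0}
    - {"dp": [0.59,0.564,0],"twist": 0}
    - {"dp": [0.59,0.564,0],"twist": 0}
    - {"dp": [0.59,0.564,0],"twist": 0}
    - {"dp": [0,0,0],"twist": 0}
    - {"dp": [0,0,0],"twist": 0}
    - {"dp": [0,0,0.5],"twist": 0}
    - {"dp": [0,0,0.5],"twist": 0}
    - {"dp": [0,0,0],"twist": 0}

```text
time_s: 6.5
ee_pos: [0.6071, -0.0049, 0.1632]
eef_rot: [-3.137, -0.0, 1.569]
force: [-0.0, -0.6, -0.6]
grip_width: 0.0941
grip_force: 0.0
```

Emit:
step_arm:
  deltas:
    - {"dp": [0,0,0.4],"twist": 0}
    - {"dp": [0,0,0.4],"twist": 0}
    - {"dp": [0,0,0.4],"twist": 0}
    - {"dp": [0,0,0.4],"twist": 0}
    - {"dp": [0,0,0.4],"twist": 0}
    - {"dp": [0,0,0.3],"twist": 0}
    - {"dp": [0,0,0],"twist": 0}
    - {"dp": [0,0,0],"twist": 0}

```text
time_s: 7.3
ee_pos: [0.609, -0.0041, 0.0744]
eef_rot: [3.141, 0.0, 1.57]
force: [-0.6, 0.6, 0.0]
grip_width: 0.0938
grip_force: 0.0
```

Emit:
step_arm:
  deltas:
    - {"dp": [0,0,0],"twist": 0}
    - {"dp": [0,0,0],"twist": 0}
    - {"dp": [0,0,0],"twist": 0}
    - {"dp": [0,0,0],"twist": 0}
    - {"dp": [0,0,0],"twist": 0}
    - {"dp": [0,0,0],"twist": 0}
    - {"dp": [0,0,0],"twist": 0}
    - {"dp": [0,0,0],"twist": 0}
  gripper: -1
  squeeze: 20

```text
time_s: 8.1
ee_pos: [0.6089, -0.0037, 0.0735]
eef_rot: [3.141, -0.0, 1.571]
force: [0.4, -0.1, 0.8]
grip_width: 0.0539
grip_force: 20.0
```

Emit:
step_arm:
  deltas:
    - {"dp": [0,0,-0.3],"twist": 0}
    - {"dp": [0,0,-0.4],"twist": 0}
    - {"dp": [0,0,-0.3],"twist": 0}
    - {"dp": [-0.1,-0.3,0],"twist": 0}
    - {"dp": [-0.2,-0.55,0],"twist": 0}
    - {"dp": [-0.2,-0.6,0],"twist": 0}
    - {"dp": [-0.2,-0.6,0],"twist": 0}
    - {"dp": [-0.2,-0.6,0],"twist": 0}
    - {"dp": [-0.2,-0.6,0],"twist": 0}
    - {"dp": [-0.2,-0.6,0],"twist": 0}
    - {"dp": [-0.2,-0.5,0],"twist": 0}
    - {"dp": [0,-0.2,0],"twist": 0}

```text
time_s: 9.3
ee_pos: [0.4257, -0.0642, 0.114]
eef_rot: [3.141, 0.0, 1.57]
force: [0.9, 0.3, -1.0]
grip_width: 0.0539
grip_force: 20.0
```

Emit:
step_arm:
  deltas:
    - {"dp": [0,0,0],"twist": 0}
    - {"dp": [0,0,0],"twist": 0}
    - {"dp": [0,0,0.4],"twist": 0}
    - {"dp": [0,0,0.4],"twist": 0}
    - {"dp": [0,0,0.4],"twist": 0}
    - {"dp": [0,0,0.25],"twist": 0}
    - {"dp": [0,0,0.15],"twist": 0}
    - {"dp": [0,0,0],"twist": 0}
    - {"dp": [0,0,0],"twist": 0}

```text
time_s: 10.2
ee_pos: [0.4272, -0.0637, 0.0498]
eef_rot: [3.141, 0.0, 1.571]
force: [-0.8, 0.3, -1.3]
grip_width: 0.0536
grip_force: 20.0
```

Emit:
step_arm:
  deltas:
    - {"dp": [0,0,0.06],"twist": 0}
    - {"dp": [0,0,0.04],"twist": 0}
    - {"dp": [0,0,0],"twist": 0}
    - {"dp": [0,0,0],"twist": 0}

```text
time_s: 10.6
ee_pos: [0.4268, -0.0637, 0.0455]
eef_rot: [3.142, 0.0, 1.571]
force: [-0.6, -0.8, -2.3]
grip_width: 0.0534
grip_force: 20.0
```

Emit:
step_arm:
  deltas:
    - {"dp": [0,0,0],"twist": 0}
    - {"dp": [0,0,0],"twist": 0}
    - {"dp": [0,0,0],"twist": 0}
    - {"dp": [0,0,0],"twist": 0}
    - {"dp": [0,0,0],"twist": 0}
    - {"dp": [0,0,0],"twist": 0}
    - {"dp": [0,0,-0.4],"twist": 0}
    - {"dp": [0,0,-0.6],"twist": 0}
    - {"dp": [0,0,-0.7],"twist": 0}
    - {"dp": [0,0,-0.7],"twist": 0}
    - {"dp": [0,0,-0.7],"twist": 0}
    - {"dp": [0,0,-0.7],"twist": 0}
  gripper: 1

```text
time_s: 11.8
ee_pos: [0.4266, -0.0637, 0.1987]
eef_rot: [3.141, 0.0, 1.571]
force: [0.6, 0.9, 0.3]
grip_width: 0.094
grip_force: 0.0
```

Emit:
step_arm:
  deltas:
    - {"dp": [-0.58,0.12,0],"twist": 0}
    - {"dp": [-0.58,0.12,0],"twist": 0}
    - {"dp": [-0.58,0.12,0],"twist": 0}
    - {"dp": [-0.58,0.12,0],"twist": 0}
    - {"dp": [-0.58,0.12,0],"twist": 0}
    - {"dp": [-0.58,0.12,0],"twist": 0}
    - {"dp": [-0.58,0.12,0],"twist": 0}
    - {"dp": [-0.58,0.12,0],"twist": 0}
    - {"dp": [-0.58,0.12,0],"twist": 0}
    - {"dp": [-0.58,0.12,0],"twist": 0}
    - {"dp": [-0.58,0.12,0],"twist": 0}
    - {"dp": [0,0,0],"twist": 0}

```text
time_s: 13.0
ee_pos: [0.4794, -0.3208, 0.1968]
eef_rot: [-3.141, -0.0, 1.569]
force: [-0.3, 0.4, 0.1]
grip_width: 0.0938
grip_force: 0.0
```

Emit:
step_arm:
  deltas:
    - {"dp": [0,0,0],"twist": -1}
    - {"dp": [0,0,0],"twist": -1}
    - {"dp": [0,0,0],"twist": -1}
    - {"dp": [0,0,0],"twist": -1}
    - {"dp": [0,0,0],"twist": -1}
    - {"dp": [0,0,0],"twist": -1}
    - {"dp": [0,0,0],"twist": -1}
    - {"dp": [0,0,0],"twist": -1}
    - {"dp": [0,0,0],"twist": -0.4}
    - {"dp": [0,0,0],"twist": 0}
    - {"dp": [0,0,0],"twist": 0}

```text
time_s: 14.1
ee_pos: [0.4796, -0.3186, 0.1975]
eef_rot: [3.142, -0.0, 2.156]
force: [-0.5, -0.6, -0.2]
grip_width: 0.0941
grip_force: 0.0
```

Run:
```python
from geo import *
for cam in ['top','scene','wrist']:
    rgb,W,C=shot(cam,cam+'1.png'); print(cam)
    print('bowl',*bowlfit(cam,W,.005,(.547,-.275)))
    z=W[...,2];d=np.hypot(W[...,0]-.427,W[...,1]+.064); m=(d<.05)&(z>.085)&(z<.105); q=W[m]
    if len(q): print('bottle',len(q),(q.min(0)+q.max(0))/2)
o=ctrl.get_obs();print(o['ee_pos'],o['eef_rot'])
```

```text
top
bowl (array([ 0.5466, -0.2738]), np.float64(0.07856798711514619), np.float64(0.0012312958033556948)) 0.060009786436303884 691 [ 0.4804 -0.3166  0.0862] [ 0.4803 -0.3174  0.0852] 163
bottle 450 [ 0.428  -0.0606  0.095 ]
scene
bowl (array([ 0.5469, -0.2743]), np.float64(0.0784890205328812), np.float64(0.0012452805025865432)) 0.06019628584798486 1125 [ 0.4819 -0.3193  0.0863] [ 0.4803 -0.3188  0.0852] 234
bottle 462 [ 0.4293 -0.0598  0.095 ]
wrist
bowl (array([ 0.5458, -0.2726]), np.float64(0.07862497419007465), np.float64(0.0010836126694376141)) 0.05956774163444539 2100 [ 0.4785 -0.3154  0.0862] [ 0.479  -0.3161  0.0845] 520
[ 0.4796 -0.3188  0.1974] [ 3.1415 -0.      2.1563]
```

Emit:
step_arm:
  deltas:
    - {"dp": [0,0,0.5],"twist": 0}
    - {"dp": [0,0,0.5],"twist": 0}
    - {"dp": [0,0,0.5],"twist": 0}
    - {"dp": [0,0,0.5],"twist": 0}
    - {"dp": [0,0,0.5],"twist": 0}
    - {"dp": [0,0,0.5],"twist": 0}
    - {"dp": [0,0,0.3],"twist": 0}
    - {"dp": [0,0,0.16],"twist": 0}
    - {"dp": [0,0,0],"twist": 0}
    - {"dp": [0,0,0],"twist": 0}

```text
time_s: 15.25
ee_pos: [0.4799, -0.3192, 0.0598]
eef_rot: [3.141, 0.001, 2.157]
force: [0.1, -0.8, 0.3]
grip_width: 0.0942
grip_force: 0.0
```

Emit:
step_arm:
  deltas:
    - {"dp": [0,0,0],"twist": 0}
    - {"dp": [0,0,0],"twist": 0}
    - {"dp": [0,0,0],"twist": 0}
    - {"dp": [0,0,0],"twist": 0}
    - {"dp": [0,0,0],"twist": 0}
    - {"dp": [0,0,0],"twist": 0}
    - {"dp": [0,0,0],"twist": 0}
    - {"dp": [0,0,0],"twist": 0}
    - {"dp": [0,0,0],"twist": 0}
    - {"dp": [0,0,0],"twist": 0}
    - {"dp": [0,0,0],"twist": 0}
    - {"dp": [0,0,0],"twist": 0}
  gripper: -1
  squeeze: 60

```text
time_s: 16.45
ee_pos: [0.4796, -0.3189, 0.059]
eef_rot: [3.142, -0.0, 2.157]
force: [0.4, -0.8, 0.4]
grip_width: 0.0114
grip_force: 60.0
```

Emit:
step_arm:
  deltas:
    - {"dp": [0,0,-0.1],"twist": 0}
    - {"dp": [0,0,-0.15],"twist": 0}
    - {"dp": [0,0,-0.25],"twist": 0}
    - {"dp": [0,0,-0.3],"twist": 0}
    - {"dp": [0,0,-0.3],"twist": 0}
    - {"dp": [0,0,-0.3],"twist": 0}
    - {"dp": [0,0,-0.2],"twist": 0}
    - {"dp": [0,0,0],"twist": 0}
    - {"dp": [0,0,0],"twist": 0}

```text
time_s: 17.35
ee_pos: [0.4795, -0.3189, 0.1229]
eef_rot: [-3.142, -0.0, 2.157]
force: [-0.4, -0.0, -1.4]
grip_width: 0.0117
grip_force: 60.0
```

Run:
```python
from geo import *
for cam in ['top','scene']:
    rgb,W,C=shot(cam,cam+'2.png'); print(cam)
    d=np.hypot(W[...,0]-.547,W[...,1]+.274); z=W[...,2]
    m=(d<.1)&(z>.10)&(z<.135)&((W[...,0]-.547)*-.83+(W[...,1]+.274)*-.55<.05); q=W[m]; r=np.hypot(q[:,0]-.547,q[:,1]+.274); q=q[r>.074]
    s=np.linalg.lstsq(np.c_[q[:,:2]-[.547,-.274],np.ones(len(q))],q[:,2],rcond=None)[0]; print('plane',s,len(q),circ(q[:,:2]))
    m=(d<.047)&(z>.04); print('beads/floor z', np.percentile(z[m],[5,20,50,95]))
o=ctrl.get_obs();print(o['ee_pos'],o['eef_rot'],o['grip_width'],o['force'])
```

```text
top
plane [0.007  0.0075 0.1221] 873 (array([ 0.5464, -0.2731]), np.float64(0.07752011289957883), np.float64(0.0015001363132374212))
beads/floor z [0.0734 0.0748 0.2452 0.3921]
scene
plane [ 0.0149 -0.0082  0.122 ] 1250 (array([ 0.5477, -0.2744]), np.float64(0.07726015692253126), np.float64(0.0014576500772802772))
beads/floor z [0.0736 0.0753 0.2626 0.4311]
[ 0.4793 -0.3187  0.1224] [-3.1413 -0.001   2.1572] 0.011888290506734057 [-0.4847 -0.3828 -2.3143]
```

View pics/scene2.png

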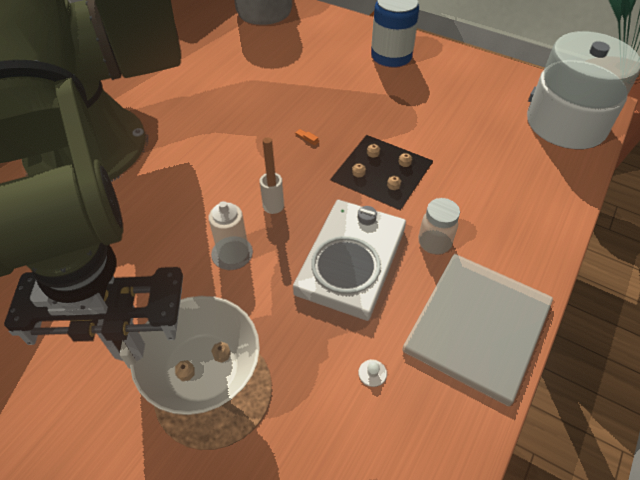

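Emit:
step_arm:
  deltas:
    - {"dp": [0.107,0.118,0],"twist": 0}
    - {"dp": [0.214,0.236,0],"twist": 0}
    - {"dp": [0.321,0.353,0],"twist": 0}
    - {"dp": [0.428,0.471,0],"twist": 0}
    - {"dp": [0.428,0.471,0],"twist": 0}
    - {"dp": [0.428,0.471,0],"twist": 0}
    - {"dp": [0.428,0.471,0],"twist": 0}
    - {"dp": [0.428,0.471,0],"twist": 0}
    - {"dp": [0.428,0.471,0],"twist": 0}
    - {"dp": [0.428,0.471,0],"twist": 0}
    - {"dp": [0.428,0.471,0],"twist": 0}
    - {"dp": [0.321,0.353,0],"twist": 0}

```text
time_s: 18.65
ee_pos: [0.5433, -0.0635, 0.1229]
eef_rot: [-3.142, -0.0, 2.158]
force: [0.4, -1.3, -2.7]
grip_width: 0.0117
grip_force: 60.0
```

Emit:
step_arm:
  deltas:
    - {"dp": [0.214,0.236,0],"twist": 0}
    - {"dp": [0.107,0.118,0],"twist": 0}
    - {"dp": [0,0,0],"twist": 0}
    - {"dp": [0,0,0],"twist": 0}
    - {"dp": [0,0,0],"twist": 0}

```text
time_s: 19.15
ee_pos: [0.5479, -0.048, 0.123]
eef_rot: [-3.142, 0.0, 2.156]
force: [-0.2, 1.1, -2.3]
grip_width: 0.0117
grip_force: 60.0
```

```bash
cat > chk.py <<'E'
from geo import *
import sys
c0=np.array([.6153,-.0025]); lo,hi=map(float,sys.argv[1:3])
for cam in ['top','scene']:
    rgb,W,C=shot(cam,sys.argv[3]+cam+'.png')
    dx=W[...,:2]-c0; d=np.hypot(dx[...,0],dx[...,1]); z=W[...,2]
    m=(d<.1)&(d>.07)&(z>lo)&(z<hi)&(dx[...,0]*-.83+dx[...,1]*-.55<.05); q=W[m]
    s=np.linalg.lstsq(np.c_[q[:,:2]-c0,np.ones(len(q))],q[:,2],rcond=None)[0]; print(cam,'plane',s,len(q),circ(q[:,:2]))
    for c,p,_,_ in obj(cam,'bead0',W): print('  bead',round(c,2),np.median(p,0))
o=ctrl.get_obs();print(o['ee_pos'],o['eef_rot'],o['grip_width'],o['force'])
E
python3 chk.py .10 .135 b
```

```text
top plane [0.0026 0.0063 0.1199] 1474 (array([ 0.6143, -0.0032]), np.float64(0.07566202282000409), np.float64(0.0024137569584219976))
  bead 0.75 [0.5246 0.2085 0.0238]
  bead 0.57 [0.5966 0.2126 0.0242]
  bead 0.51 [0.5882 0.2786 0.024 ]
  bead 0.47 [0.5241 0.2709 0.0238]
  bead 0.43 [0.3846 0.2517 0.0089]
scene plane [ 0.0325 -0.0106  0.1198] 1238 (array([ 0.616 , -0.0056]), np.float64(0.07631675981998706), np.float64(0.0018341314846953977))
  bead 0.72 [0.5987 0.2092 0.0226]
  bead 0.72 [ 0.442  -0.0738  0.0799]
  bead 0.69 [0.5261 0.2678 0.0219]
  bead 0.54 [ 0.6059 -0.0271  0.0951]
  bead 0.52 [0.6298 0.0183 0.0943]
  bead 0.49 [0.5323 0.2077 0.0224]
[ 0.5479 -0.0478  0.1231] [-3.1416  0.      2.1566] 0.011645620452939437 [-0.5984  0.7819 -2.8193]
```

Emit:
step_arm:
  deltas:
    - {"dp": [0,0,0.15],"twist": 0}
    - {"dp": [0,0,0.2],"twist": 0}
    - {"dp": [0,0,0.2],"twist": 0}
    - {"dp": [0,0,0.15],"twist": 0}
    - {"dp": [0,0,0.1],"twist": 0}
    - {"dp": [0,0,0.08],"twist": 0}
    - {"dp": [0,0,0.05],"twist": 0}
    - {"dp": [0,0,0],"twist": 0}
    - {"dp": [0,0,0],"twist": 0}

```text
time_s: 20.25
ee_pos: [0.5481, -0.0474, 0.086]
eef_rot: [3.141, 0.0, 2.157]
force: [-1.7, 0.7, -2.9]
grip_width: 0.0115
grip_force: 60.0
```

Emit:
step_arm:
  deltas:
    - {"dp": [0,0,0.03],"twist": 0}
    - {"dp": [0,0,0.02],"twist": 0}
    - {"dp": [0,0,0],"twist": 0}
    - {"dp": [0,0,0],"twist": 0}

```text
time_s: 20.65
ee_pos: [0.5481, -0.0474, 0.084]
eef_rot: [3.141, 0.0, 2.157]
force: [-0.5, -1.1, -0.3]
grip_width: 0.0115
grip_force: 60.0
```

```bash
python3 chk.py .065 .1 c
```

```text
top plane [-0.0012  0.0041  0.0808] 1433 (array([ 0.6145, -0.0026]), np.float64(0.07557379807172414), np.float64(0.0025589120413091887))
  bead 0.71 [0.5879 0.2786 0.0246]
  bead 0.68 [0.5233 0.2704 0.024 ]
  bead 0.55 [0.5245 0.2085 0.0239]
  bead 0.5 [0.5967 0.2123 0.0238]
scene plane [ 0.0371 -0.016   0.0809] 1101 (array([ 0.6167, -0.0054]), np.float64(0.07598462058363398), np.float64(0.001924421112414601))
  bead 0.71 [0.6294 0.0188 0.056 ]
  bead 0.55 [ 0.6062 -0.0265  0.0557]
  bead 0.45 [0.5255 0.2671 0.0224]
  bead 0.44 [0.5983 0.2095 0.0219]
  bead 0.44 [0.5903 0.2748 0.0224]
[ 0.5481 -0.0474  0.0841] [3.1413 0.0003 2.1572] 0.011624575682037699 [-0.9151 -0.2888  1.0555]
```

Emit:
step_arm:
  deltas:
    - {"dp": [0,0,0],"twist": 0}
    - {"dp": [0,0,0],"twist": 0}
    - {"dp": [0,0,0],"twist": 0}
    - {"dp": [0,0,0],"twist": 0}
    - {"dp": [0,0,0],"twist": 0}
    - {"dp": [0,0,0],"twist": 0}
    - {"dp": [0,0,-0.4],"twist": 0}
    - {"dp": [0,0,-0.5],"twist": 0}
    - {"dp": [0,0,-0.5],"twist": 0}
    - {"dp": [0,0,-0.5],"twist": 0}
    - {"dp": [0,0,-0.5],"twist": 0}
    - {"dp": [0,0,-0.5],"twist": 0}
  gripper: 1

```text
time_s: 22.05
ee_pos: [0.5479, -0.0474, 0.2007]
eef_rot: [3.142, 0.0, 2.157]
force: [-0.1, -0.2, 0.2]
grip_width: 0.0937
grip_force: 0.0
```

Emit:
step_arm:
  deltas:
    - {"dp": [0,0,0],"twist": 1}
    - {"dp": [0,0,0],"twist": 1}
    - {"dp": [0,0,0],"twist": 1}
    - {"dp": [0,0,0],"twist": 1}
    - {"dp": [0,0,0],"twist": 1}
    - {"dp": [0,0,0],"twist": 1}
    - {"dp": [0,0,0],"twist": 1}
    - {"dp": [0,0,0],"twist": 1}
    - {"dp": [0,0,0],"twist": 0.4}
    - {"dp": [0,0,0],"twist": 0}

```text
time_s: 23.05
ee_pos: [0.548, -0.0474, 0.1999]
eef_rot: [3.142, -0.0, 1.571]
force: [0.5, -0.4, -0.1]
grip_width: 0.0942
grip_force: 0.0
```

Emit:
step_arm:
  deltas:
    - {"dp": [-0.05,-0.5,0],"twist": 0}
    - {"dp": [-0.05,-0.5,0],"twist": 0}
    - {"dp": [-0.05,-0.5,0],"twist": 0}
    - {"dp": [-0.05,-0.5,0],"twist": 0}
    - {"dp": [-0.06,-0.5,0],"twist": 0}
    - {"dp": [-0.06,-0.5,0],"twist": 0}
    - {"dp": [0,0,0],"twist": 0}
    - {"dp": [0,0,0],"twist": 0}

```text
time_s: 23.85
ee_pos: [0.4285, -0.0602, 0.2002]
eef_rot: [3.141, 0.0, 1.571]
force: [0.5, -0.0, -0.2]
grip_width: 0.0943
grip_force: 0.0
```

```bash
cat > chk2.py <<'E'
from geo import *
import sys
for cam in ['top','scene']:
    rgb,W,C=shot(cam,sys.argv[1]+cam+'.png')
    print('bowl',*bowlfit(cam,W,.030,(.6153,-.0025)))
    for a,b in [(.4286,-.060),(.55,-.273)]:
        z=W[...,2];d=np.hypot(W[...,0]-a,W[...,1]-b); m=(d<.04)&(z>.085)&(z<.107); q=W[m]
        if len(q)>40: print('bottle',len(q),(q.min(0)+q.max(0))/2)
    for c,p,_,_ in obj(cam,'bead0',W): print('  bead',round(c,2),np.median(p,0),(p[p[:,2]>np.median(p[:,2])]).mean(0))
o=ctrl.get_obs();print(o['ee_pos'],o['eef_rot'],o['grip_width'],o['force'])
E
python3 chk2.py d
```

```text
bowl (array([ 0.6148, -0.0028]), np.float64(0.07860538415502846), np.float64(0.0011503606936624708)) 0.08496683096815502 728 [ 0.5486 -0.0471  0.1115] [ 0.548  -0.0466  0.1114] 161
bottle 57 [ 0.443  -0.0653  0.0956]
  bead 0.62 [0.5963 0.2133 0.0235] [0.5977 0.2146 0.0261]
  bead 0.61 [0.5881 0.2794 0.0238] [0.5882 0.281  0.0261]
  bead 0.54 [0.5253 0.2079 0.0247] [0.5251 0.2103 0.0267]
  bead 0.53 [0.5241 0.2709 0.0239] [0.5242 0.2727 0.026 ]
  bead 0.46 [0.6267 0.0242 0.0581] [0.6293 0.0246 0.0598]
  bead 0.44 [ 0.6027 -0.0211  0.0577] [ 0.6041 -0.0212  0.0595]
bowl (array([ 0.6144, -0.004 ]), np.float64(0.07874776661325374), np.float64(0.0012644682761525639)) 0.08506272451155661 715 [ 0.5499 -0.0498  0.1114] [ 0.5475 -0.0481  0.1105] 145
bottle 486 [ 0.4296 -0.061   0.096 ]
  bead 0.7 [0.5916 0.2755 0.0229] [0.59   0.2787 0.0261]
  bead 0.65 [0.6305 0.0194 0.056 ] [0.6292 0.0224 0.059 ]
  bead 0.58 [0.5253 0.2677 0.0213] [0.5243 0.2702 0.0257]
  bead 0.53 [0.5983 0.2089 0.0228] [0.5972 0.2128 0.0258]
  bead 0.5 [ 0.6059 -0.0262  0.0569] [ 0.6042 -0.0233  0.0595]
  bead 0.32 [0.5597 0.2415 0.0032] [0.5623 0.2428 0.0045]
[ 0.4285 -0.0601  0.1997] [-3.1413 -0.0001  1.5713] 0.09404178548110173 [ 0.555  -0.1734  0.6162]
```

Emit:
step_arm:
  deltas:
    - {"dp": [0,0,0.5],"twist": 0}
    - {"dp": [0,0,0.5],"twist": 0}
    - {"dp": [0,0,0.5],"twist": 0}
    - {"dp": [0,0,0.5],"twist": 0}
    - {"dp": [0,0,0.5],"twist": 0}
    - {"dp": [0,0,0.5],"twist": 0}
    - {"dp": [0,0,0.5],"twist": 0}
    - {"dp": [0,0,0.35],"twist": 0}
    - {"dp": [0,0,0],"twist": 0}
    - {"dp": [0,0,0],"twist": 0}

```text
time_s: 25.05
ee_pos: [0.4283, -0.0601, 0.046]
eef_rot: [-3.141, -0.0, 1.571]
force: [0.4, 0.2, 0.1]
grip_width: 0.0942
grip_force: 0.0
```

Emit:
step_arm:
  deltas:
    - {"dp": [0,0,0],"twist": 0}
    - {"dp": [0,0,0],"twist": 0}
    - {"dp": [0,0,0],"twist": 0}
    - {"dp": [0,0,0],"twist": 0}
    - {"dp": [0,0,0],"twist": 0}
    - {"dp": [0,0,0],"twist": 0}
    - {"dp": [0,0,0],"twist": 0}
    - {"dp": [0,0,0],"twist": 0}
    - {"dp": [0,0,-0.3],"twist": 0}
    - {"dp": [0,0,-0.4],"twist": 0}
    - {"dp": [0,0,-0.3],"twist": 0}
    - {"dp": [0,0,0],"twist": 0}
  gripper: -1
  squeeze: 20

```text
time_s: 26.25
ee_pos: [0.4289, -0.0603, 0.0876]
eef_rot: [3.139, 0.001, 1.571]
force: [0.1, 0.3, -1.6]
grip_width: 0.0538
grip_force: 20.0
```

Emit:
step_arm:
  deltas:
    - {"dp": [-0.3,0.1,0],"twist": 0}
    - {"dp": [-0.5,0.3,0],"twist": 0}
    - {"dp": [-0.6,0.34,0],"twist": 0}
    - {"dp": [-0.6,0.35,0],"twist": 0}
    - {"dp": [-0.6,0.35,0],"twist": 0}
    - {"dp": [-0.6,0.35,0],"twist": 0}
    - {"dp": [-0.6,0.35,0],"twist": 0}
    - {"dp": [-0.6,0.35,0],"twist": 0}
    - {"dp": [-0.5,0.3,0],"twist": 0}
    - {"dp": [-0.32,0.2,0],"twist": 0}
    - {"dp": [-0.1,0.05,0],"twist": 0}
    - {"dp": [0,0,0],"twist": 0}

```text
time_s: 27.45
ee_pos: [0.5491, -0.2735, 0.0848]
eef_rot: [-3.14, -0.001, 1.57]
force: [-0.1, 0.7, -1.5]
grip_width: 0.0541
grip_force: 20.0
```

Emit:
step_arm:
  deltas:
    - {"dp": [0,0,0],"twist": 0}
    - {"dp": [0,0,0.2],"twist": 0}
    - {"dp": [0,0,0.3],"twist": 0}
    - {"dp": [0,0,0.2],"twist": 0}
    - {"dp": [0,0,0.1],"twist": 0}
    - {"dp": [0,0,0],"twist": 0}
    - {"dp": [0,0,0],"twist": 0}

```text
time_s: 28.15
ee_pos: [0.5497, -0.273, 0.054]
eef_rot: [3.141, 0.0, 1.571]
force: [-0.5, -0.2, -1.4]
grip_width: 0.0537
grip_force: 20.0
```

Emit:
step_arm:
  deltas:
    - {"dp": [0,0,0.07],"twist": 0}
    - {"dp": [0,0,0.06],"twist": 0}
    - {"dp": [0,0,0],"twist": 0}
    - {"dp": [0,0,0],"twist": 0}

```text
time_s: 28.55
ee_pos: [0.5498, -0.2731, 0.0489]
eef_rot: [3.141, 0.0, 1.571]
force: [0.1, 1.3, 1.2]
grip_width: 0.0538
grip_force: 20.0
```

Emit:
step_arm:
  deltas:
    - {"dp": [0,0,0],"twist": 0}
    - {"dp": [0,0,0],"twist": 0}
    - {"dp": [0,0,0],"twist": 0}
    - {"dp": [0,0,0],"twist": 0}
    - {"dp": [0,0,0],"twist": 0}
    - {"dp": [0,0,0],"twist": 0}
    - {"dp": [0,0,-0.4],"twist": 0}
    - {"dp": [0,0,-0.6],"twist": 0}
    - {"dp": [0,0,-0.7],"twist": 0}
    - {"dp": [0,0,-0.7],"twist": 0}
    - {"dp": [0,0,-0.7],"twist": 0}
    - {"dp": [0,0,-0.7],"twist": 0}
  gripper: 1

```text
time_s: 29.75
ee_pos: [0.5495, -0.2729, 0.2033]
eef_rot: [3.141, 0.001, 1.571]
force: [-0.4, 0.1, -0.6]
grip_width: 0.0941
grip_force: 0.0
```

Emit:
step_arm:
  deltas:
    - {"dp": [0.9,-0.05,0],"twist": 0}
    - {"dp": [0.9,-0.05,0],"twist": 0}
    - {"dp": [0.9,-0.05,0],"twist": 0}
    - {"dp": [0.9,-0.05,0],"twist": 0}
    - {"dp": [0.9,-0.05,0],"twist": 0}
    - {"dp": [0.9,-0.05,0],"twist": 0}
    - {"dp": [0.9,-0.05,0],"twist": 0}
    - {"dp": [0.9,-0.05,0],"twist": 0}
    - {"dp": [0.9,-0.05,0],"twist": 0}
    - {"dp": [0.9,-0.05,0],"twist": 0}
    - {"dp": [0.9,-0.05,0],"twist": 0}
    - {"dp": [0.9,-0.05,0],"twist": 0}
  gripper: 0.06

```text
time_s: 30.95
ee_pos: [0.5254, 0.1605, 0.2021]
eef_rot: [3.14, -0.0, 1.571]
force: [-1.1, 0.5, -0.4]
grip_width: 0.0498
grip_force: 0.0
```

```bash
sed -i "s/\['top','scene'\]/['top','scene','wrist']/" chk2.py; python3 chk2.py e
```

```text
bowl (array([ 0.6147, -0.0029]), np.float64(0.07860052159842659), np.float64(0.0011921396122435424)) 0.08498014802371265 737 [ 0.5485 -0.047   0.1113] [ 0.5481 -0.0465  0.1113] 160
bottle 495 [ 0.5508 -0.2731  0.096 ]
  bead 0.68 [ 0.6033 -0.0211  0.0575] [ 0.604  -0.0209  0.0598]
  bead 0.67 [0.6265 0.0241 0.0583] [0.6287 0.0245 0.06  ]
bowl (array([ 0.6144, -0.0038]), np.float64(0.07893080323151369), np.float64(0.0012431714506475414)) 0.08506604563270681 698 [ 0.5493 -0.0501  0.1112] [ 0.5474 -0.0481  0.1098] 146
bottle 733 [ 0.5506 -0.2737  0.096 ]
  bead 0.79 [ 0.6062 -0.0265  0.0563] [ 0.6047 -0.0234  0.059 ]
  bead 0.66 [0.5268 0.2053 0.0223] [0.5252 0.2082 0.0256]
  bead 0.52 [0.6304 0.0185 0.0567] [0.6293 0.022  0.0595]
  bead 0.49 [0.5907 0.2752 0.0223] [0.5896 0.2787 0.026 ]
  bead 0.46 [0.5984 0.2084 0.0232] [0.5976 0.212  0.026 ]
  bead 0.46 [0.5278 0.2676 0.0225] [0.5258 0.2699 0.026 ]
  return _methods._mean(a, axis=axis, dtype=dtype,
  ret = um.true_divide(
Traceback (most recent call last):
  File "chk2.py", line 5, in <module>
    print('bowl',*bowlfit(cam,W,.030,(.6153,-.0025)))
                  ~~~~~~~^^^^^^^^^^^^^^^^^^^^^^^^^^^
  File "geo.py", line 12, in bowlfit
    return circ(W[rim][:,:2]),W[rim][:,2].mean(),rim.sum(),np.median(W[tab],0),(W[tab].min(0)+W[tab].max(0))/2,tab.sum()
                                                                                ~~~~~~~~~~^^^
ValueError: zero-size array to reduction operation minimum which has no identity
```

Emit:
step_arm:
  deltas:
    - {"dp": [0.4,0,0],"twist": 0}
    - {"dp": [0.42,0,0],"twist": 0}
    - {"dp": [0.4,0,0.5],"twist": 0}
    - {"dp": [0,0,0.7],"twist": 0}
    - {"dp": [0,0,0.8],"twist": 0}
    - {"dp": [0,0,0.8],"twist": 0}
    - {"dp": [0,0,0.7],"twist": 0}
    - {"dp": [0,0,0.4],"twist": 0}
    - {"dp": [0,0,0],"twist": 0}
    - {"dp": [0,0,0],"twist": 0}

```text
time_s: 32.2
ee_pos: [0.5259, 0.2084, 0.0452]
eef_rot: [3.141, -0.0, 1.571]
force: [-0.6, 0.1, 0.7]
grip_width: 0.0498
grip_force: 0.0
```

Emit:
step_arm:
  deltas:
    - {"dp": [0,0,0.5],"twist": 0}
    - {"dp": [0,0,0.35],"twist": 0}
    - {"dp": [0,0,0.12],"twist": 0}
    - {"dp": [0,0,0],"twist": 0}
    - {"dp": [0,0,0],"twist": 0}

```text
time_s: 32.7
ee_pos: [0.526, 0.208, 0.0066]
eef_rot: [3.141, -0.0, 1.571]
force: [-1.5, 0.4, -0.3]
grip_width: 0.0497
grip_force: 0.0
```

Emit:
step_arm:
  deltas:
    - {"dp": [0,0,0],"twist": 0}
    - {"dp": [0,0,0],"twist": 0}
    - {"dp": [0,0,0],"twist": 0}
    - {"dp": [0,0,0],"twist": 0}
    - {"dp": [0,0,0],"twist": 0}
    - {"dp": [0,0,0],"twist": 0}
    - {"dp": [0,0,-0.4],"twist": 0}
    - {"dp": [0,0,-0.6],"twist": 0}
    - {"dp": [0,0,-0.7],"twist": 0}
    - {"dp": [0,0,-0.8],"twist": 0}
    - {"dp": [0,0,-0.7],"twist": 0}
    - {"dp": [0,0,0],"twist": 0}
  gripper: -1
  squeeze: 12

```text
time_s: 33.9
ee_pos: [0.5271, 0.2083, 0.1376]
eef_rot: [3.136, -0.002, 1.571]
force: [-0.3, -0.9, -0.8]
grip_width: 0.0245
grip_force: 12.0
```

Emit:
step_arm:
  deltas:
    - {"dp": [-0.3,0.15,0],"twist": 0}
    - {"dp": [-0.6,0.3,0],"twist": 0}
    - {"dp": [-0.7,0.35,0],"twist": 0}
    - {"dp": [-0.8,0.4,0],"twist": 0}
    - {"dp": [-0.8,0.4,0],"twist": 0}
    - {"dp": [-0.8,0.4,0],"twist": 0}
    - {"dp": [-0.7,0.35,0],"twist": 0}
    - {"dp": [-0.6,0.25,0],"twist": 0}
    - {"dp": [-0.3,0.15,0],"twist": 0}
    - {"dp": [0,0,0.4],"twist": 0}
    - {"dp": [0,0,0.5],"twist": 0}
    - {"dp": [0,0,0.5],"twist": 0}

```text
time_s: 35.1
ee_pos: [0.6351, -0.0163, 0.0761]
eef_rot: [-3.14, -0.0, 1.571]
force: [-0.1, 0.7, -0.8]
grip_width: 0.0244
grip_force: 12.0
```

Emit:
step_arm:
  deltas:
    - {"dp": [0,0,0.3],"twist": 0}
    - {"dp": [0,0,0.1],"twist": 0}
    - {"dp": [0,0,0],"twist": 0}
    - {"dp": [0,0,0],"twist": 0}

```text
time_s: 35.5
ee_pos: [0.636, -0.0161, 0.0627]
eef_rot: [3.14, 0.0, 1.571]
force: [-0.6, 0.6, 0.3]
grip_width: 0.0245
grip_force: 12.0
```

Emit:
step_arm:
  deltas:
    - {"dp": [0,0,0],"twist": 0}
    - {"dp": [0,0,0],"twist": 0}
    - {"dp": [0,0,0],"twist": 0}
    - {"dp": [0,0,0],"twist": 0}
    - {"dp": [0,0,-0.5],"twist": 0}
    - {"dp": [0,0,-0.5],"twist": 0}
    - {"dp": [0,0,-0.5],"twist": 0}
    - {"dp": [0,0,-0.4],"twist": 0}
    - {"dp": [0.5,-0.1,0],"twist": 0}
    - {"dp": [0.7,-0.1,0],"twist": 0}
    - {"dp": [0.8,-0.1,0],"twist": 0}
    - {"dp": [0.9,-0.1,0],"twist": 0}
  gripper: 0.06

```text
time_s: 36.7
ee_pos: [0.6194, 0.1005, 0.138]
eef_rot: [3.141, 0.0, 1.57]
force: [0.6, -0.3, 0.1]
grip_width: 0.0498
grip_force: 0.0
```

```bash
cat > beads.py <<'E'
from geo import *
for cam in ['top','scene']:
    rgb,W,C=shot(cam)
    for c,p,_,_ in obj(cam,'bead0',W):
        q=p[p[:,2]>np.median(p[:,2])].mean(0); print(cam,round(c,2),q, 'IN' if np.hypot(q[0]-.6147,q[1]+.003)<.07 else '')
o=ctrl.get_obs();print(o['ee_pos'],o['grip_width'])
E
python3 beads.py
```

```text
top 0.63 [0.6284 0.0246 0.0599] IN
top 0.63 [ 0.6038 -0.021   0.0596] IN
top 0.52 [ 0.6373 -0.0131  0.0594] IN
scene 0.69 [ 0.6373 -0.0149  0.0592] IN
scene 0.67 [ 0.6045 -0.0237  0.0592] IN
scene 0.53 [0.6287 0.0225 0.0588] IN
scene 0.42 [0.5949 0.2122 0.0264] 
[0.6196 0.1002 0.1379] 0.05019034694559534
```

Emit:
step_arm:
  deltas:
    - {"dp": [0.7,-0.15,0],"twist": 0}
    - {"dp": [0.8,-0.15,0],"twist": 0}
    - {"dp": [0.8,-0.15,0],"twist": 0}
    - {"dp": [0.53,-0.13,0],"twist": 0}
    - {"dp": [0,0,0],"twist": 0}
    - {"dp": [0,0,0.6],"twist": 0}
    - {"dp": [0,0,0.7],"twist": 0}
    - {"dp": [0,0,0.7],"twist": 0}
    - {"dp": [0,0,0.6],"twist": 0}
    - {"dp": [0,0,0.4],"twist": 0}
    - {"dp": [0,0,0.29],"twist": 0}
    - {"dp": [0,0,0],"twist": 0}

```text
time_s: 38.1
ee_pos: [0.5962, 0.2122, 0.0051]
eef_rot: [-3.14, 0.001, 1.57]
force: [-0.2, -0.3, 0.3]
grip_width: 0.0497
grip_force: 0.0
```

Emit:
step_arm:
  deltas:
    - {"dp": [0,0,0],"twist": 0}
    - {"dp": [0,0,0],"twist": 0}
    - {"dp": [0,0,0],"twist": 0}
    - {"dp": [0,0,0],"twist": 0}
    - {"dp": [0,0,0],"twist": 0}
    - {"dp": [0,0,0],"twist": 0}
    - {"dp": [0,0,-0.4],"twist": 0}
    - {"dp": [0,0,-0.6],"twist": 0}
    - {"dp": [0,0,-0.7],"twist": 0}
    - {"dp": [0,0,-0.8],"twist": 0}
    - {"dp": [0,0,-0.7],"twist": 0}
    - {"dp": [0,0,0],"twist": 0}
  gripper: -1
  squeeze: 12

```text
time_s: 39.3
ee_pos: [0.598, 0.2135, 0.1396]
eef_rot: [3.135, -0.002, 1.571]
force: [0.2, -0.1, 0.2]
grip_width: 0.0241
grip_force: 12.0
```

Emit:
step_arm:
  deltas:
    - {"dp": [-0.3,0,0],"twist": 0}
    - {"dp": [-0.6,0,0],"twist": 0}
    - {"dp": [-0.8,0,0],"twist": 0}
    - {"dp": [-0.9,-0.1,0],"twist": 0}
    - {"dp": [-0.9,0,0],"twist": 0}
    - {"dp": [-0.8,0,0],"twist": 0}
    - {"dp": [-0.46,0,0],"twist": 0}
    - {"dp": [-0.2,0,0],"twist": 0}
    - {"dp": [0,0,0.4],"twist": 0}
    - {"dp": [0,0,0.5],"twist": 0}
    - {"dp": [0,0,0.5],"twist": 0}
    - {"dp": [0,0,0.45],"twist": 0}

```text
time_s: 40.5
ee_pos: [0.5916, 0.0149, 0.0586]
eef_rot: [-3.14, -0.0, 1.571]
force: [1.2, -0.3, -0.8]
grip_width: 0.0241
grip_force: 12.0
```

Emit:
step_arm:
  deltas:
    - {"dp": [0,0,0],"twist": 0}
    - {"dp": [0,0,0],"twist": 0}

```text
time_s: 40.7
ee_pos: [0.5922, 0.0148, 0.0603]
eef_rot: [-3.141, -0.0, 1.571]
force: [0.5, -0.7, 0.1]
grip_width: 0.0242
grip_force: 12.0
```

Emit:
step_arm:
  deltas:
    - {"dp": [0,0,0],"twist": 0}
    - {"dp": [0,0,0],"twist": 0}
    - {"dp": [0,0,0],"twist": 0}
    - {"dp": [0,0,0],"twist": 0}
    - {"dp": [0,0,-0.5],"twist": 0}
    - {"dp": [0,0,-0.5],"twist": 0}
    - {"dp": [0,0,-0.5],"twist": 0}
    - {"dp": [0,0,-0.4],"twist": 0}
    - {"dp": [0.5,0,0],"twist": 0}
    - {"dp": [0.7,0,0],"twist": 0}
    - {"dp": [0.8,0,0],"twist": 0}
    - {"dp": [0.9,0,0],"twist": 0}
  gripper: 0.06

```text
time_s: 41.9
ee_pos: [0.5924, 0.1314, 0.1365]
eef_rot: [3.141, -0.0, 1.57]
force: [0.3, 1.4, 0.4]
grip_width: 0.0498
grip_force: 0.0
```

```bash
python3 beads.py
```

```text
top 0.69 [0.6284 0.0245 0.0591] IN
top 0.67 [ 0.637  -0.0131  0.0595] IN
top 0.66 [0.5887 0.282  0.0265] 
top 0.62 [ 0.6043 -0.0212  0.0597] IN
top 0.55 [ 0.4264 -0.0637  0.0027] 
top 0.52 [0.5951 0.0166 0.0595] IN
scene 0.78 [0.6287 0.0221 0.0592] IN
scene 0.73 [ 0.6374 -0.0154  0.0594] IN
scene 0.72 [ 0.604  -0.024   0.0591] IN
scene 0.67 [0.5905 0.2791 0.0259] 
scene 0.64 [0.578  0.3553 0.019 ] 
[0.5923 0.1309 0.1362] 0.049674073245175296
```

Emit:
step_arm:
  deltas:
    - {"dp": [0.9,-0.08,0],"twist": 0}
    - {"dp": [0.9,0,0],"twist": 0}
    - {"dp": [0.8,0,0],"twist": 0}
    - {"dp": [0.7,0,0],"twist": 0}
    - {"dp": [0.43,0,0],"twist": 0}
    - {"dp": [0,0,0.6],"twist": 0}
    - {"dp": [0,0,0.7],"twist": 0}
    - {"dp": [0,0,0.7],"twist": 0}
    - {"dp": [0,0,0.6],"twist": 0}
    - {"dp": [0,0,0.4],"twist": 0}
    - {"dp": [0,0,0.25],"twist": 0}
    - {"dp": [0,0,0],"twist": 0}

```text
time_s: 43.3
ee_pos: [0.5891, 0.2792, 0.0054]
eef_rot: [-3.14, 0.001, 1.57]
force: [1.4, 0.3, 0.4]
grip_width: 0.0497
grip_force: 0.0
```

Emit:
step_arm:
  deltas:
    - {"dp": [0,0,0],"twist": 0}
    - {"dp": [0,0,0],"twist": 0}
    - {"dp": [0,0,0],"twist": 0}
    - {"dp": [0,0,0],"twist": 0}
    - {"dp": [0,0,0],"twist": 0}
    - {"dp": [0,0,0],"twist": 0}
    - {"dp": [0,0,-0.4],"twist": 0}
    - {"dp": [0,0,-0.6],"twist": 0}
    - {"dp": [0,0,-0.7],"twist": 0}
    - {"dp": [0,0,-0.8],"twist": 0}
    - {"dp": [0,0,-0.7],"twist": 0}
    - {"dp": [0,0,0],"twist": 0}
  gripper: -1
  squeeze: 12

```text
time_s: 44.5
ee_pos: [0.5907, 0.2805, 0.1398]
eef_rot: [3.135, -0.003, 1.571]
force: [0.8, 0.8, 1.0]
grip_width: 0.0243
grip_force: 12.0
```

Emit:
step_arm:
  deltas:
    - {"dp": [-0.4,0.06,0],"twist": 0}
    - {"dp": [-0.7,0.07,0],"twist": 0}
    - {"dp": [-0.9,0.08,0],"twist": 0}
    - {"dp": [-1,0.08,0],"twist": 0}
    - {"dp": [-1,0.08,0],"twist": 0}
    - {"dp": [-1,0.08,0],"twist": 0}
    - {"dp": [-0.9,0.08,0],"twist": 0}
    - {"dp": [-0.7,0.08,0],"twist": 0}
    - {"dp": [-0.4,0,0],"twist": 0}
    - {"dp": [0,0,0.5],"twist": 0}
    - {"dp": [0,0,0.7],"twist": 0}
    - {"dp": [0,0,0.55],"twist": 0}

```text
time_s: 45.7
ee_pos: [0.6126, -0.0004, 0.0622]
eef_rot: [-3.14, -0.0, 1.571]
force: [0.4, -0.1, -1.1]
grip_width: 0.0241
grip_force: 12.0
```

Emit:
step_arm:
  deltas:
    - {"dp": [0,0,0],"twist": 0}
    - {"dp": [0,0,0],"twist": 0}

```text
time_s: 45.9
ee_pos: [0.6134, -0.0001, 0.0644]
eef_rot: [-3.141, -0.0, 1.571]
force: [0.0, 0.1, 0.3]
grip_width: 0.0241
grip_force: 12.0
```

Emit:
step_arm:
  deltas:
    - {"dp": [0,0,0],"twist": 0}
    - {"dp": [0,0,0],"twist": 0}
    - {"dp": [0,0,0],"twist": 0}
    - {"dp": [0,0,0],"twist": 0}
    - {"dp": [0,0,-0.5],"twist": 0}
    - {"dp": [0,0,-0.5],"twist": 0}
    - {"dp": [0,0,-0.5],"twist": 0}
    - {"dp": [0,0,-0.3],"twist": 0}
    - {"dp": [0.5,-0.05,0],"twist": 0}
    - {"dp": [0.7,-0.1,0],"twist": 0}
    - {"dp": [0.8,-0.1,0],"twist": 0}
    - {"dp": [0.9,-0.1,0],"twist": 0}
  gripper: 0.06

```text
time_s: 47.1
ee_pos: [0.5993, 0.1166, 0.1361]
eef_rot: [-3.141, 0.0, 1.57]
force: [0.4, -0.1, -0.1]
grip_width: 0.0498
grip_force: 0.0
```

```bash
python3 beads.py
```

```text
top 0.74 [0.629  0.0246 0.0609] IN
top 0.65 [0.5938 0.018  0.0594] IN
top 0.64 [0.6064 0.274  0.0053] 
top 0.61 [ 0.6041 -0.0216  0.0598] IN
top 0.6 [ 0.6406 -0.0153  0.0598] IN
top 0.49 [0.6132 0.0031 0.0596] IN
scene 0.74 [0.6288 0.0223 0.0594] IN
scene 0.68 [ 0.6402 -0.0175  0.059 ] IN
scene 0.66 [0.5671 0.237  0.0083] 
scene 0.62 [0.5942 0.0156 0.0593] IN
scene 0.59 [ 0.6039 -0.0237  0.0593] IN
scene 0.58 [0.6131 0.0008 0.0595] IN
[0.5995 0.1162 0.1361] 0.04991966803882287
```

Five beads are in the bowl. I need to find the last one, which seems to have been knocked aside.

Run:
```python
from geo import *
for cam in ['top','scene']:
    rgb,W,C=shot(cam,'f'+cam+'.png')
    z=W[...,2]; m=(W[...,1]>.13)&(W[...,1]<.5)&(W[...,0]>.35)&(W[...,0]<.75)&(z>.016)&(z<.032)
    n,l,s,c=cv2.connectedComponentsWithStats(m.astype(np.uint8))
    for i in range(1,n):
        if s[i,4]>15: print(cam,s[i],W[l==i].mean(0))
```

```text
scene [413 133   8   5  21] [0.5789 0.3553 0.0187]
```

View pics/fscene.png

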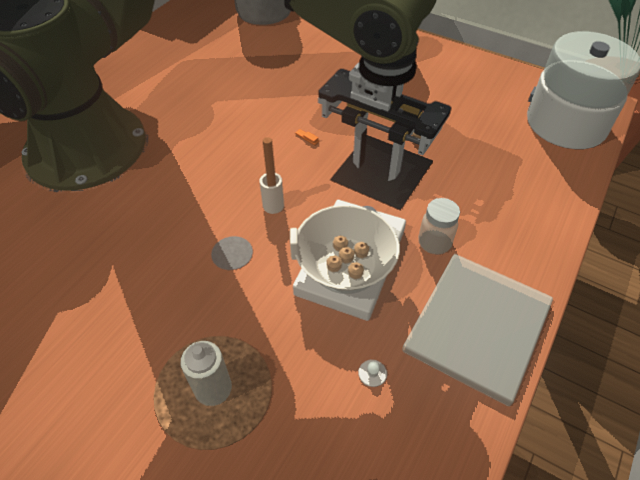

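The five beads in the bowl show at about (346,255), and the gripper hides the sixth near (413,135). I back off to see it.

Emit:
step_arm:
  deltas:
    - {"dp": [-0.8,-0.3,-0.3],"twist": 0}
    - {"dp": [-0.8,-0.3,-0.3],"twist": 0}
    - {"dp": [-0.8,-0.3,-0.3],"twist": 0}
    - {"dp": [-0.8,-0.3,-0.3],"twist": 0}
    - {"dp": [0,0,0],"twist": 0}

```text
time_s: 47.9
ee_pos: [0.5512, -0.0162, 0.186]
eef_rot: [3.139, 0.001, 1.566]
force: [0.5, 0.5, 0.2]
grip_width: 0.0497
grip_force: 0.0
```

Run:
```python
from geo import *
for cam in ['top','scene']:
    rgb,W,C=shot(cam,'g'+cam+'.png')
    z=W[...,2]; m=(W[...,1]>.13)&(W[...,1]<.5)&(W[...,0]>.35)&(W[...,0]<.75)&(z>.012)&(z<.032)
    n,l,s,c=cv2.connectedComponentsWithStats(m.astype(np.uint8))
    for i in range(1,n):
        if s[i,4]>15: q=W[l==i];print(cam,s[i],q.mean(0),q[q[:,2]>np.median(q[:,2])].mean(0),q.max(0))
    for c,p,_,_ in obj(cam,'bead0',W):print(c,np.median(p,0))
o=ctrl.get_obs();print(o['ee_pos'])
```

```text
top [241 154  17   6  39] [0.6866 0.1426 0.0225] [0.6868 0.1428 0.0276] [0.6905 0.157  0.0319]
top [253 173   3  17  38] [0.6453 0.1321 0.0288] [0.6472 0.1317 0.03  ] [0.6572 0.1345 0.0314]
top [116 209  16  14 155] [0.5787 0.363  0.021 ] [0.5791 0.3646 0.0235] [0.5912 0.3765 0.0266]
top [180 322   7  12  25] [0.3893 0.2482 0.013 ] [0.3898 0.2475 0.0136] [0.3969 0.2554 0.0145]
0.7 [0.5785 0.3622 0.0206]
scene [412 128  13  12 105] [0.5807 0.3605 0.0203] [0.5804 0.3627 0.0236] [0.5922 0.374  0.027 ]
scene [395 217  11   7  17] [0.6505 0.1322 0.0283] [0.6492 0.1318 0.0298] [0.6589 0.1347 0.0312]
scene [449 239   5   8  16] [0.7443 0.134  0.0221] [0.7443 0.1338 0.0269] [0.7453 0.139  0.0311]
0.71 [ 0.6422 -0.0206  0.0559]
0.66 [0.5936 0.013  0.0568]
0.62 [ 0.6154 -0.0026  0.0578]
0.53 [ 0.6067 -0.0266  0.0568]
0.46 [0.6301 0.0193 0.0559]
[ 0.5517 -0.012   0.1838]
```

Emit:
step_arm:
  deltas:
    - {"dp": [0.6,0.1,0],"twist": 0}
    - {"dp": [0.9,0.1,0],"twist": 0}
    - {"dp": [1,0.1,0],"twist": 0}
    - {"dp": [1,0.1,0],"twist": 0}
    - {"dp": [1,0.1,0],"twist": 0}
    - {"dp": [1,0.1,0],"twist": 0}
    - {"dp": [1,0.1,0],"twist": 0}
    - {"dp": [1,0,0],"twist": 0}
    - {"dp": [0.9,0,0],"twist": 0}
    - {"dp": [0.7,0,0],"twist": 0}
    - {"dp": [0.29,0,0],"twist": 0}
    - {"dp": [0,0,0],"twist": 0}

```text
time_s: 49.3
ee_pos: [0.579, 0.3648, 0.1832]
eef_rot: [-3.141, 0.001, 1.573]
force: [0.3, -0.2, -0.4]
grip_width: 0.0495
grip_force: 0.0
```

Emit:
step_arm:
  deltas:
    - {"dp": [0,0,0.6],"twist": 0}
    - {"dp": [0,0,0.8],"twist": 0}
    - {"dp": [0,0,0.8],"twist": 0}
    - {"dp": [0,0,0.7],"twist": 0}
    - {"dp": [0,0,0.5],"twist": 0}
    - {"dp": [0,0,0.2],"twist": 0}
    - {"dp": [0,0,0],"twist": 0}
    - {"dp": [0,0,0],"twist": 0}

```text
time_s: 50.1
ee_pos: [0.5803, 0.3632, 0.0416]
eef_rot: [3.14, -0.001, 1.57]
force: [0.4, 0.2, 0.9]
grip_width: 0.0496
grip_force: 0.0
```

Run:
```python
from geo import *
rgb,W,C=shot('wrist','hw.png')
z=W[...,2]; m=(np.hypot(W[...,0]-.58,W[...,1]-.364)<.045)&(z>.012)&(z<.03)
q=W[m];print(len(q),q.mean(0),q.min(0),q.max(0)); o=ctrl.get_obs();print(o['ee_pos'])
```

```text
1296 [0.5792 0.3695 0.0211] [0.5668 0.3555 0.012 ] [0.5915 0.38   0.0255]
[0.5803 0.3634 0.0418]
```

Emit:
step_arm:
  deltas:
    - {"dp": [0.06,0,0.5],"twist": 0}
    - {"dp": [0,0,0.34],"twist": 0}
    - {"dp": [0,0,0.1],"twist": 0}
    - {"dp": [0,0,0],"twist": 0}
    - {"dp": [0,0,0],"twist": 0}

```text
time_s: 50.65
ee_pos: [0.5799, 0.366, 0.0034]
eef_rot: [3.141, -0.0, 1.571]
force: [0.8, 0.3, -0.4]
grip_width: 0.0502
grip_force: 0.0
```

Emit:
step_arm:
  deltas:
    - {"dp": [0,0,0],"twist": 0}
    - {"dp": [0,0,0],"twist": 0}
    - {"dp": [0,0,0],"twist": 0}
    - {"dp": [0,0,0],"twist": 0}
    - {"dp": [0,0,0],"twist": 0}
    - {"dp": [0,0,0],"twist": 0}
    - {"dp": [0,0,-0.4],"twist": 0}
    - {"dp": [0,0,-0.6],"twist": 0}
    - {"dp": [0,0,-0.7],"twist": 0}
    - {"dp": [0,0,-0.8],"twist": 0}
    - {"dp": [0,0,-0.8],"twist": 0}
    - {"dp": [0,0,0],"twist": 0}
  gripper: -1
  squeeze: 12

```text
time_s: 51.85
ee_pos: [0.5812, 0.3668, 0.1412]
eef_rot: [3.134, -0.004, 1.571]
force: [0.2, 0.8, -0.1]
grip_width: 0.0243
grip_force: 12.0
```

Emit:
step_arm:
  deltas:
    - {"dp": [-0.4,0.04,0],"twist": 0}
    - {"dp": [-0.7,0.1,0],"twist": 0}
    - {"dp": [-0.95,0.1,0],"twist": 0}
    - {"dp": [-1,0.1,0],"twist": 0}
    - {"dp": [-1,0.1,0],"twist": 0}
    - {"dp": [-1,0.1,0],"twist": 0}
    - {"dp": [-1,0.1,0],"twist": 0}
    - {"dp": [-0.9,0.1,0],"twist": 0}
    - {"dp": [-0.7,0,0],"twist": 0}
    - {"dp": [-0.35,0,0],"twist": 0}
    - {"dp": [-0.15,0,0.3],"twist": 0}
    - {"dp": [0,0,0.5],"twist": 0}

```text
time_s: 53.05
ee_pos: [0.6093, 0.0395, 0.1023]
eef_rot: [3.14, -0.0, 1.57]
force: [-0.2, 0.0, -0.3]
grip_width: 0.0241
grip_force: 12.0
```

Emit:
step_arm:
  deltas:
    - {"dp": [0,0,0.5],"twist": 0}
    - {"dp": [0,0,0.4],"twist": 0}
    - {"dp": [0,0,0],"twist": 0}
    - {"dp": [0,0,0],"twist": 0}
    - {"dp": [0,0,0],"twist": 0}

```text
time_s: 53.55
ee_pos: [0.6095, 0.0402, 0.0674]
eef_rot: [3.141, -0.0, 1.571]
force: [-0.3, 0.1, -0.1]
grip_width: 0.0243
grip_force: 12.0
```

Emit:
step_arm:
  deltas:
    - {"dp": [0,0,0],"twist": 0}
    - {"dp": [0,0,0],"twist": 0}
    - {"dp": [0,0,0],"twist": 0}
    - {"dp": [0,0,0],"twist": 0}
    - {"dp": [0,0,-0.5],"twist": 0}
    - {"dp": [0,0,-0.8],"twist": 0}
    - {"dp": [0,0,-0.8],"twist": 0}
    - {"dp": [0,0,-0.8],"twist": 0}
    - {"dp": [0,0,-0.8],"twist": 0}
    - {"dp": [0,0,-0.8],"twist": 0}
    - {"dp": [0,0,0],"twist": 0}
    - {"dp": [0,0,0],"twist": 0}
  gripper: -0.1

```text
time_s: 54.75
ee_pos: [0.6092, 0.0398, 0.2468]
eef_rot: [3.141, 0.0, 1.571]
force: [-0.4, 0.1, -0.5]
grip_width: 0.0423
grip_force: 0.0
```

```bash
python3 beads.py
python3 - <<'E'
from geo import *
for cam in ['top','scene']:
    rgb,W,C=shot(cam,'i'+cam+'.png')
    print('bowl',*bowlfit(cam,W,.030,(.6153,-.0025)))
    for a,b,z0,z1,n in [(.55,-.273,.085,.107,'bottle'),(.428,.063,.155,.17,'sticktop'),(.428,.061,.11,.12,'stickmid'),(.428,.061,.08,.09,'sticklow'),(.428,.061,.064,.072,'potrim')]:
        dd=np.hypot(W[...,0]-a,W[...,1]-b); m=(dd<.04)&(W[...,2]>z0)&(W[...,2]<z1); q=W[m]
        print(n,m.sum(),np.median(q,0),(q.min(0)+q.max(0))/2,np.ptp(q,0))
E
```

```text
top 0.39 [0.6176 0.0008 0.0607] IN
scene 0.76 [0.6298 0.0198 0.0593] IN
scene 0.75 [ 0.6399 -0.0176  0.0591] IN
scene 0.67 [ 0.6049 -0.0236  0.0595] IN
scene 0.66 [0.59   0.0116 0.0593] IN
scene 0.58 [0.6133 0.0013 0.0595] IN
scene 0.51 [0.6044 0.0313 0.0604] IN
[0.6089 0.0398 0.2454] 0.04236856442467631
bowl (array([ 0.6154, -0.0063]), np.float64(0.0758821201844128), np.float64(0.001248351460539976)) 0.08499884183750772 209 [ 0.5529 -0.0608  0.1105] [ 0.5529 -0.0609  0.1101] 4
bottle 496 [ 0.5479 -0.2583  0.1021] [ 0.5507 -0.2729  0.0961] [0.0538 0.0548 0.0216]
  return _methods._mean(a, axis=axis, dtype=dtype,
  ret = um.true_divide(
Traceback (most recent call last):
ValueError: zero-size array to reduction operation minimum which has no identity
```

All six beads are in the bowl, the bottle stands on the coaster and the bowl is seated. Next is the stick.

Emit:
step_arm:
  deltas:
    - {"dp": [0.05,-0.4,0],"twist": 0}
    - {"dp": [0.07,-0.6,0],"twist": 0}
    - {"dp": [0.07,-0.6,0],"twist": 0}
    - {"dp": [0.08,-0.6,0],"twist": 0}
    - {"dp": [0.08,-0.6,0],"twist": 0}
    - {"dp": [0.08,-0.6,0],"twist": 0}
    - {"dp": [0.08,-0.6,0],"twist": 0}
    - {"dp": [0.08,-0.5,0],"twist": 0}
    - {"dp": [0,0,0],"twist": 0}
    - {"dp": [0,0,0],"twist": 0}

```text
time_s: 56.0
ee_pos: [0.4295, 0.0634, 0.2467]
eef_rot: [3.141, -0.0, 1.571]
force: [0.5, 0.5, 0.0]
grip_width: 0.042
grip_force: 0.0
```

```bash
cat > stick.py <<'E'
from geo import *
import sys
for cam in ['scene','wrist']:
    rgb,W,C=shot(cam,sys.argv[1]+cam+'.png')
    for z0,z1,n in [(.155,.17,'top'),(.135,.15,''),(.115,.13,''),(.095,.11,''),(.075,.09,''),(.063,.072,'potrim')]:
        dd=np.hypot(W[...,0]-.428,W[...,1]-.063); m=(dd<.03)&(W[...,2]>z0)&(W[...,2]<z1); q=W[m]
        if len(q)>3: print(cam,n,z0,len(q),(q.min(0)+q.max(0))/2,np.ptp(q,0))
o=ctrl.get_obs();print(o['ee_pos'],o['eef_rot'],C[:3,3],C[:3,2])
E
python3 stick.py j
```

```text
scene top 0.155 70 [0.4281 0.0652 0.1582] [0.0157 0.0178 0.0062]
scene  0.135 68 [0.4299 0.0628 0.1424] [0.015  0.0148 0.0144]
scene  0.115 61 [0.4285 0.0624 0.1225] [0.0149 0.0126 0.0148]
scene  0.095 50 [0.4283 0.062  0.1028] [0.0132 0.0117 0.0142]
scene  0.075 54 [0.4286 0.0622 0.0824] [0.0133 0.013  0.0143]
scene potrim 0.063 181 [0.427  0.0622 0.0675] [0.0373 0.0391 0.0089]
wrist top 0.155 332 [0.4267 0.0674 0.1582] [0.0153 0.0154 0.0062]
wrist  0.135 68 [0.4269 0.0714 0.1427] [0.0154 0.0072 0.0147]
wrist  0.115 61 [0.4271 0.071  0.1224] [0.0157 0.0081 0.0146]
wrist  0.095 44 [0.427  0.0722 0.1024] [0.0147 0.006  0.0149]
wrist  0.075 43 [0.4269 0.0716 0.0826] [0.0154 0.0069 0.0148]
wrist potrim 0.063 457 [0.4266 0.0677 0.0675] [0.0385 0.036  0.0088]
[0.4298 0.0633 0.2464] [-3.1413  0.      1.5706] [0.4301 0.1321 0.4256] [-0.0005 -0.2343 -0.9722]
```

View pics/jwrist.png

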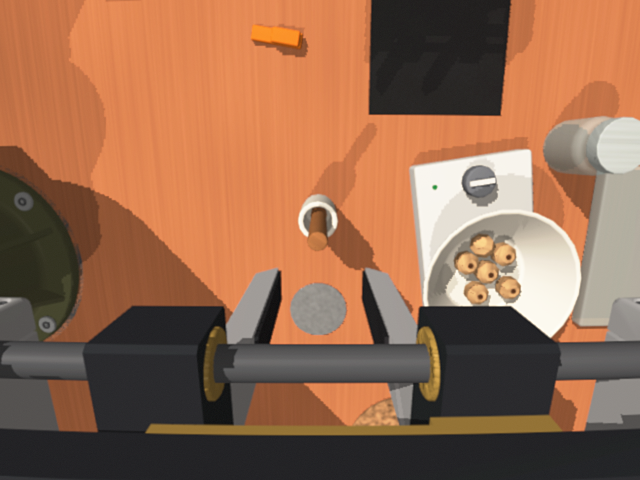

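Emit:
step_arm:
  deltas:
    - {"dp": [0.04,-0.055,0],"twist": 0}
    - {"dp": [0,0,0.5],"twist": 0}
    - {"dp": [0,0,0.7],"twist": 0}
    - {"dp": [0,0,0.7],"twist": 0}
    - {"dp": [0,0,0.7],"twist": 0}
    - {"dp": [0,0,0.7],"twist": 0}
    - {"dp": [0,0,0.5],"twist": 0}
    - {"dp": [0,0,0.3],"twist": 0}
    - {"dp": [0,0,0.15],"twist": 0}
    - {"dp": [0,0,0],"twist": 0}
    - {"dp": [0,0,0],"twist": 0}

```text
time_s: 57.2
ee_pos: [0.4275, 0.0651, 0.0773]
eef_rot: [3.141, -0.0, 1.571]
force: [-0.4, 0.0, -0.2]
grip_width: 0.0425
grip_force: 0.0
```

Emit:
step_arm:
  deltas:
    - {"dp": [0,0,0],"twist": 0}
    - {"dp": [0,0,0],"twist": 0}
    - {"dp": [0,0,0],"twist": 0}
    - {"dp": [0,0,0],"twist": 0}
    - {"dp": [0,0,0],"twist": 0}
    - {"dp": [0,0,0],"twist": 0}
    - {"dp": [0,0,0],"twist": 0}
    - {"dp": [0,0,0],"twist": 0}
  gripper: -1
  squeeze: 50

```text
time_s: 58.0
ee_pos: [0.4271, 0.0651, 0.0768]
eef_rot: [3.141, -0.0, 1.571]
force: [-1.2, 0.2, 4.0]
grip_width: 0.0154
grip_force: 50.0
```

Emit:
step_arm:
  deltas:
    - {"dp": [0,0,-0.3],"twist": 0}
    - {"dp": [0,0,-0.5],"twist": 0}
    - {"dp": [0,0,-0.6],"twist": 0}
    - {"dp": [0,0,-0.6],"twist": 0}
    - {"dp": [0,0,-0.4],"twist": 0}
    - {"dp": [0,0,-0.3],"twist": 0}
    - {"dp": [0,0,0],"twist": 0}
    - {"dp": [0,0,0],"twist": 0}

```text
time_s: 58.8
ee_pos: [0.4268, 0.065, 0.1842]
eef_rot: [-3.141, 0.0, 1.571]
force: [-0.4, -0.1, 0.0]
grip_width: 0.0154
grip_force: 50.0
```

```bash
cat > held.py <<'E'
from geo import *
import sys
o=ctrl.get_obs();t=np.array(o['ee_pos']);print(t,o['eef_rot'],o['grip_width'])
for cam in ['scene','top']:
    rgb,W,C=shot(cam,sys.argv[1]+cam+'.png')
    for a,b in [(-.064,-.056),(-.05,-.035),(-.035,-.02),(-.02,-.008)]:
        dd=np.hypot(W[...,0]-t[0],W[...,1]-t[1]); h=W[...,2]-t[2]; q=W[(dd<.03)&(h>a)&(h<b)]
        if len(q)>3: print(cam,a,len(q),(q.min(0)+q.max(0))/2-t,np.ptp(q,0))
    q=W[(np.hypot(W[...,0]-t[0],W[...,1]-t[1])<.03)&(W[...,2]-t[2]<-.02)&(W[...,2]-t[2]>-.09)]
    if len(q): print('lowest',np.percentile(q[:,2],2)-t[2])
    print('beads',[W[r['pixels']].mean(0).round(3).tolist() for r in ctrl.cut_out(cam,'bead0') if r['conf']>.3])
E
python3 held.py k
```

```text
[0.4268 0.065  0.1842] [-3.141   0.      1.5707] 0.015420331720248115
scene -0.064 25 [ 0.0034 -0.0021 -0.0602] [0.0146 0.0138 0.0076]
scene -0.05 78 [ 0.0024 -0.0011 -0.0425] [0.0167 0.0163 0.0149]
scene -0.035 71 [ 0.0025 -0.0022 -0.0275] [0.014  0.0119 0.0148]
scene -0.02 57 [ 0.003  -0.0022 -0.014 ] [0.0137 0.0129 0.0113]
lowest -0.06113234285745499
beads [[0.606, 0.028, 0.057], [0.641, -0.02, 0.056], [nan, nan, nan], [0.606, -0.026, 0.056], [0.614, -0.001, 0.055], [nan, nan, nan]]
beads [[0.589, 0.014, 0.057], [nan, nan, nan], [0.629, 0.024, 0.058], [0.64, -0.015, 0.054], [nan, nan, nan]]
```

View pics/kscene.png

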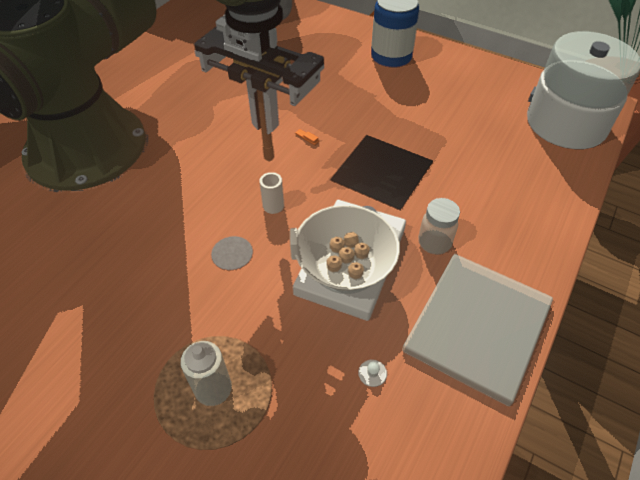

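Emit:
step_arm:
  deltas:
    - {"dp": [-0.2,0.3,-0.2],"twist": 0}
    - {"dp": [-0.3,0.5,0],"twist": 0}
    - {"dp": [-0.35,0.65,0],"twist": 0}
    - {"dp": [-0.4,0.75,0],"twist": 0}
    - {"dp": [-0.4,0.75,0],"twist": 0}
    - {"dp": [-0.38,0.75,0],"twist": 0}
    - {"dp": [-0.3,0.6,0],"twist": 0}
    - {"dp": [-0.2,0.36,0],"twist": 0}
    - {"dp": [-0.1,0.2,0.2],"twist": 0}
    - {"dp": [0,0,0],"twist": 0}
    - {"dp": [0,0,0],"twist": 0}

```text
time_s: 60.1
ee_pos: [0.6207, -0.0398, 0.1839]
eef_rot: [-3.14, -0.0, 1.571]
force: [0.0, -0.7, -1.0]
grip_width: 0.0151
grip_force: 50.0
```

Emit:
step_arm:
  deltas:
    - {"dp": [0,0,0.3],"twist": 0}
    - {"dp": [0,0,0.4],"twist": 0}
    - {"dp": [0,0,0.4],"twist": 0}
    - {"dp": [0,0,0.35],"twist": 0}
    - {"dp": [0,0,0.25],"twist": 0}
    - {"dp": [0,0,0.15],"twist": 0}
    - {"dp": [0,0,0.05],"twist": 0}
    - {"dp": [0,0,0],"twist": 0}

```text
time_s: 60.9
ee_pos: [0.6215, -0.0402, 0.1088]
eef_rot: [3.141, 0.0, 1.571]
force: [0.2, -0.3, 0.5]
grip_width: 0.0157
grip_force: 50.0
```

```bash
python3 -c "
import numpy as np
r=37.5;th=-80.
for k in range(24):
    a=np.deg2rad([th-15*k,th-15*k-15]); d=r/40*np.diff(np.c_[np.cos(a),np.sin(a)],axis=0)[0]
    print('{\"dp\": [%.3f, %.3f, 0], \"twist\": 0},'%(d[1],d[0]),end=' ' if k!=11 else '\n')
"; python3 held.py l
```

```text
{"dp": [-0.011, -0.245, 0], "twist": 0}, {"dp": [0.053, -0.239, 0], "twist": 0}, {"dp": [0.113, -0.217, 0], "twist": 0}, {"dp": [0.165, -0.180, 0], "twist": 0}, {"dp": [0.206, -0.131, 0], "twist": 0}, {"dp": [0.233, -0.074, 0], "twist": 0}, {"dp": [0.245, -0.011, 0], "twist": 0}, {"dp": [0.239, 0.053, 0], "twist": 0}, {"dp": [0.217, 0.113, 0], "twist": 0}, {"dp": [0.180, 0.165, 0], "twist": 0}, {"dp": [0.131, 0.206, 0], "twist": 0}, {"dp": [0.074, 0.233, 0], "twist": 0},
{"dp": [0.011, 0.245, 0], "twist": 0}, {"dp": [-0.053, 0.239, 0], "twist": 0}, {"dp": [-0.113, 0.217, 0], "twist": 0}, {"dp": [-0.165, 0.180, 0], "twist": 0}, {"dp": [-0.206, 0.131, 0], "twist": 0}, {"dp": [-0.233, 0.074, 0], "twist": 0}, {"dp": [-0.245, 0.011, 0], "twist": 0}, {"dp": [-0.239, -0.053, 0], "twist": 0}, {"dp": [-0.217, -0.113, 0], "twist": 0}, {"dp": [-0.180, -0.165, 0], "twist": 0}, {"dp": [-0.131, -0.206, 0], "twist": 0}, {"dp": [-0.074, -0.233, 0], "twist": 0}, [ 0.6215 -0.0402  0.1088] [3.1413 0.     1.5708] 0.01570745282779511
scene -0.064 79 [-0.0016 -0.0032 -0.06  ] [0.0516 0.0392 0.0079]
scene -0.05 128 [-0.0016 -0.0016 -0.0426] [0.0467 0.0555 0.0147]
scene -0.035 67 [ 0.0007 -0.0027 -0.0275] [0.0164 0.0142 0.0149]
scene -0.02 44 [ 0.0012 -0.0037 -0.0139] [0.0142 0.0109 0.0113]
lowest -0.08061086236077994
beads [[nan, nan, nan], [0.641, -0.019, 0.055], [nan, nan, nan]]
beads []
```

View pics/lscene.png

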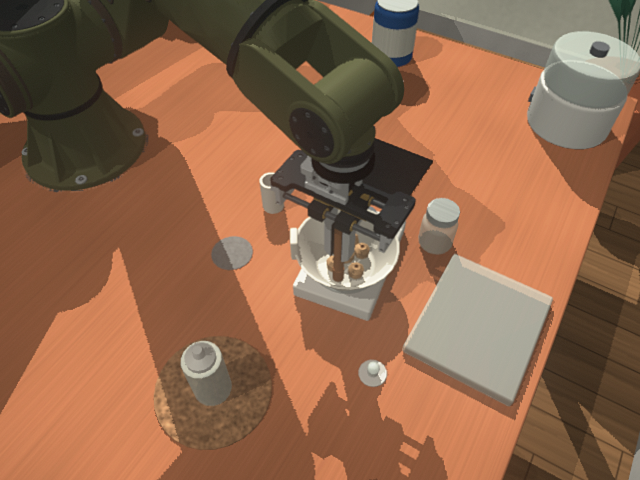

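The stick is down between the beads at about (338,275), foot free. I start the first half round.

Emit:
step_arm:
  deltas:
    - {"dp": [-0.011,-0.245,0],"twist": 0}
    - {"dp": [0.053,-0.239,0],"twist": 0}
    - {"dp": [0.113,-0.217,0],"twist": 0}
    - {"dp": [0.165,-0.18,0],"twist": 0}
    - {"dp": [0.206,-0.131,0],"twist": 0}
    - {"dp": [0.233,-0.074,0],"twist": 0}
    - {"dp": [0.245,-0.011,0],"twist": 0}
    - {"dp": [0.239,0.053,0],"twist": 0}
    - {"dp": [0.217,0.113,0],"twist": 0}
    - {"dp": [0.18,0.165,0],"twist": 0}
    - {"dp": [0.131,0.206,0],"twist": 0}
    - {"dp": [0.074,0.233,0],"twist": 0}

```text
time_s: 62.3
ee_pos: [0.6091, 0.0342, 0.1085]
eef_rot: [-3.141, -0.0, 1.571]
force: [-0.3, -1.0, -0.7]
grip_width: 0.0156
grip_force: 50.0
```

Emit:
step_arm:
  deltas:
    - {"dp": [0.011,0.245,0],"twist": 0}
    - {"dp": [-0.053,0.239,0],"twist": 0}
    - {"dp": [-0.113,0.217,0],"twist": 0}
    - {"dp": [-0.165,0.18,0],"twist": 0}
    - {"dp": [-0.206,0.131,0],"twist": 0}
    - {"dp": [-0.233,0.074,0],"twist": 0}
    - {"dp": [-0.245,0.011,0],"twist": 0}
    - {"dp": [-0.239,-0.053,0],"twist": 0}
    - {"dp": [-0.217,-0.113,0],"twist": 0}
    - {"dp": [-0.18,-0.165,0],"twist": 0}
    - {"dp": [-0.131,-0.206,0],"twist": 0}
    - {"dp": [-0.074,-0.233,0],"twist": 0}

```text
time_s: 63.5
ee_pos: [0.6206, -0.0407, 0.1087]
eef_rot: [3.141, 0.0, 1.57]
force: [0.4, 0.8, 0.0]
grip_width: 0.0153
grip_force: 50.0
```

```bash
python3 held.py m
python3 - <<'E'
from geo import *
rgb,W,C=shot('scene'); print(bowlfit('scene',W,.03,(.6146,-.003))[:3])
E
```

```text
[ 0.6206 -0.0407  0.1087] [3.1415 0.0001 1.5704] 0.015259673243451259
scene -0.064 76 [-0.0027 -0.0091 -0.06  ] [0.0516 0.0231 0.0079]
scene -0.05 156 [-0.0096 -0.0099 -0.0426] [0.0383 0.0383 0.0148]
scene -0.035 75 [ 0.0013 -0.0038 -0.0274] [0.0149 0.0135 0.0148]
scene -0.02 43 [ 0.0005 -0.0043 -0.014 ] [0.0143 0.0103 0.0119]
lowest -0.0806400420096951
beads [[0.58, -0.027, 0.057], [nan, nan, nan], [nan, nan, nan]]
beads []
((array([ 0.6146, -0.0038]), np.float64(0.07861152075082704), np.float64(0.0012812209485210321)), np.float64(0.08518928168117251), np.int64(496))
```

View pics/mscene.png

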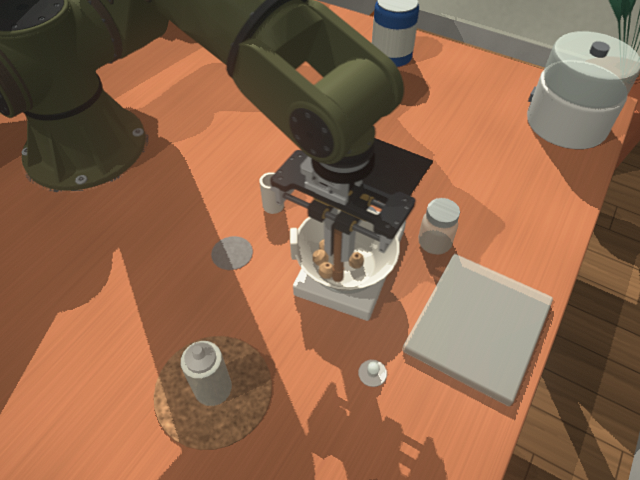

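The beads are swept ahead at about (325,262) and the bowl has not moved. Two more rounds.

Emit:
step_arm:
  deltas:
    - {"dp": [-0.011,-0.245,0],"twist": 0}
    - {"dp": [0.053,-0.239,0],"twist": 0}
    - {"dp": [0.113,-0.217,0],"twist": 0}
    - {"dp": [0.165,-0.18,0],"twist": 0}
    - {"dp": [0.206,-0.131,0],"twist": 0}
    - {"dp": [0.233,-0.074,0],"twist": 0}
    - {"dp": [0.245,-0.011,0],"twist": 0}
    - {"dp": [0.239,0.053,0],"twist": 0}
    - {"dp": [0.217,0.113,0],"twist": 0}
    - {"dp": [0.18,0.165,0],"twist": 0}
    - {"dp": [0.131,0.206,0],"twist": 0}
    - {"dp": [0.074,0.233,0],"twist": 0}

```text
time_s: 64.95
ee_pos: [0.6091, 0.0342, 0.1085]
eef_rot: [-3.141, -0.0, 1.571]
force: [0.2, 0.7, -1.2]
grip_width: 0.0154
grip_force: 50.0
```

Emit:
step_arm:
  deltas:
    - {"dp": [0.011,0.245,0],"twist": 0}
    - {"dp": [-0.053,0.239,0],"twist": 0}
    - {"dp": [-0.113,0.217,0],"twist": 0}
    - {"dp": [-0.165,0.18,0],"twist": 0}
    - {"dp": [-0.206,0.131,0],"twist": 0}
    - {"dp": [-0.233,0.074,0],"twist": 0}
    - {"dp": [-0.245,0.011,0],"twist": 0}
    - {"dp": [-0.239,-0.053,0],"twist": 0}
    - {"dp": [-0.217,-0.113,0],"twist": 0}
    - {"dp": [-0.18,-0.165,0],"twist": 0}
    - {"dp": [-0.131,-0.206,0],"twist": 0}
    - {"dp": [-0.074,-0.233,0],"twist": 0}

```text
time_s: 66.15
ee_pos: [0.6206, -0.0407, 0.1087]
eef_rot: [3.141, 0.0, 1.571]
force: [0.2, -0.6, -0.2]
grip_width: 0.0151
grip_force: 50.0
```

Emit:
step_arm:
  deltas:
    - {"dp": [-0.011,-0.245,0],"twist": 0}
    - {"dp": [0.053,-0.239,0],"twist": 0}
    - {"dp": [0.113,-0.217,0],"twist": 0}
    - {"dp": [0.165,-0.18,0],"twist": 0}
    - {"dp": [0.206,-0.131,0],"twist": 0}
    - {"dp": [0.233,-0.074,0],"twist": 0}
    - {"dp": [0.245,-0.011,0],"twist": 0}
    - {"dp": [0.239,0.053,0],"twist": 0}
    - {"dp": [0.217,0.113,0],"twist": 0}
    - {"dp": [0.18,0.165,0],"twist": 0}
    - {"dp": [0.131,0.206,0],"twist": 0}
    - {"dp": [0.074,0.233,0],"twist": 0}

```text
time_s: 67.35
ee_pos: [0.6091, 0.0342, 0.1085]
eef_rot: [-3.141, -0.0, 1.571]
force: [-0.7, 1.0, -0.8]
grip_width: 0.0154
grip_force: 50.0
```

Emit:
step_arm:
  deltas:
    - {"dp": [0.011,0.245,0],"twist": 0}
    - {"dp": [-0.053,0.239,0],"twist": 0}
    - {"dp": [-0.113,0.217,0],"twist": 0}
    - {"dp": [-0.165,0.18,0],"twist": 0}
    - {"dp": [-0.206,0.131,0],"twist": 0}
    - {"dp": [-0.233,0.074,0],"twist": 0}
    - {"dp": [-0.245,0.011,0],"twist": 0}
    - {"dp": [-0.239,-0.053,0],"twist": 0}
    - {"dp": [-0.217,-0.113,0],"twist": 0}
    - {"dp": [-0.18,-0.165,0],"twist": 0}
    - {"dp": [-0.131,-0.206,0],"twist": 0}
    - {"dp": [-0.074,-0.233,0],"twist": 0}

```text
time_s: 68.55
ee_pos: [0.6206, -0.0407, 0.1087]
eef_rot: [3.141, 0.0, 1.571]
force: [0.2, -0.2, -0.4]
grip_width: 0.0151
grip_force: 50.0
```

Emit:
step_arm:
  deltas:
    - {"dp": [-0.011,-0.245,0],"twist": 0}
    - {"dp": [0.053,-0.239,0],"twist": 0}
    - {"dp": [0,0,0],"twist": 0}
    - {"dp": [0,0,0],"twist": 0}
    - {"dp": [0,0,-0.3],"twist": 0}
    - {"dp": [0,0,-0.4],"twist": 0}
    - {"dp": [0,0,-0.5],"twist": 0}
    - {"dp": [0,0,-0.5],"twist": 0}
    - {"dp": [0,0,-0.4],"twist": 0}
    - {"dp": [0,0,-0.3],"twist": 0}
    - {"dp": [0,0,0],"twist": 0}

```text
time_s: 69.65
ee_pos: [0.6027, -0.0386, 0.2067]
eef_rot: [3.139, 0.0, 1.571]
force: [-0.2, -0.8, -1.5]
grip_width: 0.0155
grip_force: 50.0
```

```bash
python3 held.py n; python3 beads.py
```

```text
[ 0.6027 -0.0386  0.2067] [3.1386 0.0004 1.5708] 0.015526755378677877
scene -0.064 30 [ 0.0016 -0.0033 -0.0585] [0.0152 0.013  0.0048]
scene -0.05 95 [ 0.001  -0.002  -0.0425] [0.0164 0.0158 0.0149]
scene -0.035 87 [ 0.0004 -0.0024 -0.0274] [0.0164 0.0175 0.0147]
scene -0.02 67 [ 0.0015 -0.0031 -0.0139] [0.0134 0.0126 0.0116]
lowest -0.060029403190549446
beads [[nan, nan, nan], [0.625, -0.015, 0.055], [nan, nan, nan], [nan, nan, nan], [nan, nan, nan], [nan, nan, nan]]
beads [[0.612, 0.006, 0.059], [0.624, -0.005, 0.058]]
top 0.54 [0.6101 0.0081 0.0606] IN
top 0.51 [ 0.6249 -0.0068  0.0596] IN
scene 0.74 [0.5874 0.0218 0.0595] IN
scene 0.72 [0.609  0.0317 0.0589] IN
scene 0.48 [0.6095 0.007  0.0598] IN
scene 0.47 [ 0.5845 -0.0264  0.0594] IN
scene 0.44 [ 0.5742 -0.0015  0.0603] IN
scene 0.4 [ 0.6345 -0.019   0.0323] IN
[ 0.6019 -0.0385  0.2041] 0.015401899041483206
```

Emit:
step_arm:
  deltas:
    - {"dp": [0.2,-0.3,0],"twist": 0}
    - {"dp": [0.3,-0.5,0],"twist": 0}
    - {"dp": [0.4,-0.65,0],"twist": 0}
    - {"dp": [0.4,-0.7,0],"twist": 0}
    - {"dp": [0.4,-0.7,0],"twist": 0}
    - {"dp": [0.4,-0.65,0],"twist": 0}
    - {"dp": [0.27,-0.5,0],"twist": 0}
    - {"dp": [0.2,-0.37,0],"twist": 0}
    - {"dp": [0,0,0],"twist": 0}
    - {"dp": [0,0,0],"twist": 0}
    - {"dp": [0,0,0],"twist": 0}

```text
time_s: 71.15
ee_pos: [0.4279, 0.064, 0.2046]
eef_rot: [3.142, 0.0, 1.57]
force: [0.6, -0.3, -0.6]
grip_width: 0.0158
grip_force: 50.0
```

```bash
python3 held.py o; python3 beads.py
python3 - <<'E'
from geo import *
for cam in ['scene','top']:
    rgb,W,C=shot(cam); print(bowlfit(cam,W,.03,(.6146,-.003))[:3])
    q=W[(np.hypot(W[...,0]-.427,W[...,1]-.063)<.028)&(W[...,2]>.063)&(W[...,2]<.072)]
    if len(q): print('pot',len(q),circ(q[:,:2]),(q.min(0)+q.max(0))/2)
E
```

```text
[0.4279 0.064  0.2046] [3.1416 0.0001 1.5704] 0.015799157624602305
scene -0.064 26 [ 0.0027 -0.0024 -0.0599] [0.0152 0.014  0.0076]
scene -0.05 83 [ 0.0022 -0.0006 -0.0426] [0.0177 0.0189 0.0145]
scene -0.035 78 [ 0.0028 -0.0017 -0.0275] [0.0153 0.0157 0.0148]
scene -0.02 55 [ 0.0021 -0.0026 -0.0141] [0.0147 0.0121 0.0116]
lowest -0.061196203371968294
beads [[0.586, -0.029, 0.055], [nan, nan, nan], [nan, nan, nan], [nan, nan, nan], [0.611, 0.005, 0.057], [nan, nan, nan], [nan, nan, nan]]
beads [[nan, nan, nan], [0.575, 0.001, 0.059], [nan, nan, nan], [0.586, 0.023, 0.058], [0.584, -0.024, 0.056], [nan, nan, nan]]
top 0.72 [0.5858 0.0236 0.0596] IN
top 0.67 [0.5744 0.0011 0.061 ] IN
top 0.64 [0.6086 0.0342 0.0596] IN
top 0.62 [0.6098 0.009  0.0595] IN
top 0.48 [ 0.584  -0.0243  0.0601] IN
top 0.48 [ 0.6248 -0.0112  0.0595] IN
scene 0.68 [0.6097 0.0075 0.0594] IN
scene 0.64 [0.5861 0.0211 0.0595] IN
scene 0.56 [ 0.5845 -0.0269  0.0593] IN
scene 0.52 [ 0.5746 -0.001   0.0602] IN
scene 0.46 [0.6086 0.0322 0.0596] IN
scene 0.45 [ 0.6254 -0.0129  0.0592] IN
[0.4273 0.0642 0.2046] 0.015308919941185628
((array([ 0.6144, -0.0039]), np.float64(0.07880061027757859), np.float64(0.0012165622730328715)), np.float64(0.08507735388552225), np.int64(696))
pot 179 (array([0.4275, 0.0619]), np.float64(0.017445030117782832), np.float64(0.0011062584011395302)) [0.4277 0.0623 0.0668]
((array([ 0.6147, -0.0028]), np.float64(0.07857143328034658), np.float64(0.0011961941030105144)), np.float64(0.08494466568164133), np.int64(735))
pot 16 (array([0.4286, 0.0639]), np.float64(0.018004838685155473), np.float64(0.0006840786653442722)) [0.4395 0.0632 0.0677]
```

Emit:
step_arm:
  deltas:
    - {"dp": [0,0,0.3],"twist": 0}
    - {"dp": [0,0,0.4],"twist": 0}
    - {"dp": [0,0,0.4],"twist": 0}
    - {"dp": [0,0,0.4],"twist": 0}
    - {"dp": [0,0,0.4],"twist": 0}
    - {"dp": [0,0,0.4],"twist": 0}
    - {"dp": [0,0,0.35],"twist": 0}
    - {"dp": [0,0,0.25],"twist": 0}
    - {"dp": [0,0,0.15],"twist": 0}
    - {"dp": [0,0,0.1],"twist": 0}
    - {"dp": [0,0,0],"twist": 0}
    - {"dp": [0,0,0],"twist": 0}

```text
time_s: 72.85
ee_pos: [0.4275, 0.0643, 0.079]
eef_rot: [3.141, -0.0, 1.571]
force: [-0.0, 0.1, -0.7]
grip_width: 0.0155
grip_force: 50.0
```

Inserted cleanly. I release, retract upward and check.

Emit:
step_arm:
  deltas:
    - {"dp": [0,0,0.04],"twist": 0}
    - {"dp": [0,0,0],"twist": 0}
    - {"dp": [0,0,0],"twist": 0}

```text
time_s: 73.15
ee_pos: [0.4273, 0.0643, 0.0772]
eef_rot: [3.141, -0.0, 1.571]
force: [-0.1, -0.2, -0.9]
grip_width: 0.0154
grip_force: 50.0
```

Emit:
step_arm:
  deltas:
    - {"dp": [0,0,0],"twist": 0}
    - {"dp": [0,0,0],"twist": 0}
    - {"dp": [0,0,0],"twist": 0}
    - {"dp": [0,0,0],"twist": 0}
    - {"dp": [0,0,0],"twist": 0}
    - {"dp": [0,0,-0.3],"twist": 0}
    - {"dp": [0,0,-0.6],"twist": 0}
    - {"dp": [0,0,-0.7],"twist": 0}
    - {"dp": [0,0,-0.8],"twist": 0}
    - {"dp": [0,0,-0.8],"twist": 0}
    - {"dp": [0,0,-0.8],"twist": 0}
    - {"dp": [0,0,-0.4],"twist": 0}
  gripper: -0.1

```text
time_s: 74.35
ee_pos: [0.4276, 0.0644, 0.2567]
eef_rot: [3.138, -0.0, 1.571]
force: [0.1, 0.5, 0.3]
grip_width: 0.0419
grip_force: 0.0
```

Emit:
step_arm:
  deltas:
    - {"dp": [0,0,0],"twist": 0}
    - {"dp": [0,0,0],"twist": 0}
    - {"dp": [0,0,0],"twist": 0}
    - {"dp": [0,0,0],"twist": 0}
    - {"dp": [0,0,0],"twist": 0}

```text
time_s: 74.85
ee_pos: [0.4271, 0.0643, 0.2525]
eef_rot: [-3.14, 0.0, 1.571]
force: [0.3, 0.6, 0.2]
grip_width: 0.0423
grip_force: 0.0
```

```bash
python3 stick.py p; sed -i "s/,'wrist'\]/]/" chk2.py; python3 chk2.py q
```

```text
scene top 0.155 65 [0.4291 0.064  0.1592] [0.0151 0.0154 0.008 ]
scene  0.135 65 [0.4309 0.0621 0.1428] [0.0127 0.0134 0.0141]
scene  0.115 59 [0.4304 0.0617 0.123 ] [0.014  0.0128 0.014 ]
scene  0.095 50 [0.4301 0.0607 0.1025] [0.0126 0.0124 0.0143]
scene  0.075 51 [0.4281 0.06   0.0826] [0.0144 0.0124 0.0147]
scene potrim 0.063 182 [0.4266 0.0629 0.0674] [0.0389 0.041  0.0087]
wrist top 0.155 319 [0.4278 0.0667 0.1586] [0.0157 0.015  0.0065]
wrist  0.135 65 [0.4275 0.0707 0.1425] [0.0155 0.0079 0.0147]
wrist  0.115 56 [0.4277 0.0705 0.1223] [0.0157 0.0077 0.0143]
wrist  0.095 48 [0.4279 0.0709 0.1025] [0.015  0.0069 0.0145]
wrist  0.075 39 [0.4278 0.0705 0.0826] [0.0158 0.008  0.014 ]
wrist potrim 0.063 445 [0.4268 0.0675 0.0676] [0.0392 0.0365 0.0088]
[0.4272 0.0643 0.2527] [-3.141   0.      1.5707] [0.4276 0.1331 0.4316] [-0.0015 -0.2343 -0.9722]
bowl (array([ 0.6147, -0.0028]), np.float64(0.07861245116580129), np.float64(0.001160200917644294)) 0.08488045790077585 747 [ 0.5486 -0.047   0.1115] [ 0.548  -0.0467  0.1101] 162
bottle 491 [ 0.5508 -0.2732  0.0961]
  bead 0.71 [ 0.6249
[... 375 characters left out ...]
0.597  0.0954 0.0353]
bowl (array([ 0.6144, -0.0037]), np.float64(0.07881208357373068), np.float64(0.0012145703454401052)) 0.08506645444214217 692 [ 0.5501 -0.0498  0.1112] [ 0.547  -0.0489  0.1099] 146
bottle 731 [ 0.5508 -0.2735  0.096 ]
  bead 0.76 [0.6111 0.0039 0.0572] [0.6105 0.0067 0.0597]
  bead 0.75 [0.5875 0.0181 0.0559] [0.5864 0.0201 0.059 ]
  bead 0.69 [ 0.6264 -0.0156  0.0561] [ 0.625  -0.0131  0.059 ]
  bead 0.68 [ 0.5762 -0.0034  0.0573] [ 0.5743 -0.0012  0.0605]
  bead 0.6 [0.6104 0.0299 0.0563] [0.6085 0.0321 0.0593]
  bead 0.47 [ 0.587  -0.0294  0.0568] [ 0.5847 -0.0269  0.0593]
[0.4272 0.0643 0.253 ] [-3.1414  0.      1.5707] 0.042115023594496925 [ 0.1608 -0.3148 -0.0748]
```

View pics/pscene.png

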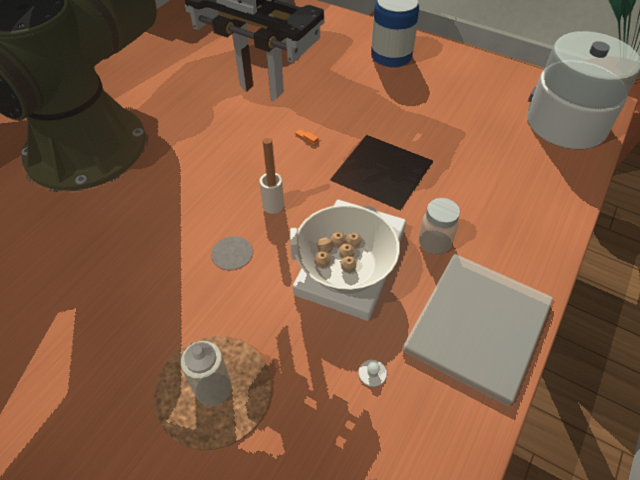

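The picture shows six beads in the bowl at about (340,252), the stick upright in its pot at (270,175) and the bottle upright on the coaster at (208,375). I hand in the job.

```bash
python3 -c "
from station import ctrl
print(ctrl.hand_in())"
```

```text
the job is handed in; nothing more can be done
None
```

I handed the job in, but the station returned no verdict. My last camera check showed the bowl flat on the plate with all six beads in it, the bottle upright on the coaster, and the stick back in its pot after three clockwise rounds. The jar, bib clip and pacifier were left alone.

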